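Tip out the tomato bin and scoop a kit's tomatoes

ROBOT

A 6-joint arm with a two-finger parallel gripper is mounted at the origin on the work surface. World frame = base frame: x ahead of the robot, y to its left, z up, the work surface at z = 0. Lengths are in mm, angles in rad, forces in N, time in s.
With the tool pointing down it reaches from about 400 to 925 mm from the base axis. Payload 12.5 kg.
Tool frame: the origin (TCP) lies at the centre of the arm's flange, where the gripper is bolted on; the fingertips stand 190 mm ahead of it and the grasp point (between the pads) lies 171 mm ahead of it; z points along the fingers, y is the line along which they close (so a half turn about z gives the same grasp; the last joint's range is limited). The gripper opens to 95 mm and grips with 3 to 60 N. Pads are 20 mm wide; open, the fingers measure 119 mm over their backs; the gripper's body (75 mm by 180 mm) begins 59 mm behind the grasp point.
Start: joints at [-1.339, 0.491, 1.559, -0, 1.092, -0.106], TCP at [207.152, -589.672, 404.761] pointing down, gripper open.
Joint ranges: [-3.1, 3.1], [-0.84, 2.19], [0.05, 2.79], [-1.13, 4.28], [0.06, 2.93], [-2.69, 2.69]. Speed limits (rad/s): [2.22, 2.22, 2.79, 3.14, 3.14, 3.14].

INTERFACE

Orientations are given as [roll, pitch, yaw] about the fixed x, y, z axes, in that order (R = Rz(yaw) Ry(pitch) Rx(roll)).
In Python, from cell import env, read_camera, search_frame, cut_out gives the robot as it stands. The module is installed in compiled form; this text tells all that it offers.
- The arm moves only by the tool move_arm, never from a script. Its argument "commands" is a list of rows, each a list of 3 entries, a list of its own where there are three numbers: the shift along the world's x, y, z normalised to -1 to 1, where 1 is 0.03 m, then the turn about the world's z normalised to -1 to 1, where 1 is 0.08 rad, then the opening, from -1 (shut) to 1 (fully open), so that 0 is half open. A call has 1 to 20 rows; each row shifts and turns the commanded pose from where the row before left it; what a row does not reach is not made up. A row lasts 1/12 s, in which the tool goes at most 41.7 mm and 7.16 degrees, less where a joint would pass 70% of its speed; a pose out of reach is approached as far as the arm can. A call with a number of a shift or a turn outside -1 to 1 is refused whole. A call with a gripper value outside its range is refused whole. The fingers move at their own pace and stop on an object; the grip force is fixed at half the most. Time passes only in rows, so rows that do not move let the fingers close. It gives the time, the measured TCP pose, the force, the opening and the grip force at its end, in the units of the state.
- env.state(): the state, without advancing time (a new reading comes with each control period).
- read_camera(name): name is "side" or "top"; returns a dict with "image" (400x640x3 uint8, red, green, blue), "fx", "fy", "cx", "cy" (pixels), "rvec" (rotation vector, rad) and "tvec" (3), from world to camera coordinates, as OpenCV has them. Camera axes: x right, y down, z forward; pixel columns grow to the right and rows downward; lengths in mm; the calibration is good to about 2 mm. A picture is of the moment at which its call begins. There is no depth.
- env.job_done(): hands the job in; it is judged then, once.
Trained networks look in a picture, given as the dict that the camera call returned (one of the last four; its "shot" number tells which), for a name from the list of things; names that differ only in an ending like _2 or _b are one class to them, and where a whole thing is asked for, a point or a joint stands for the part that bears it (a point fixed in the world has none). Each returns a list of dicts, best first, with "confidence" (0 to 1); they miss things now and then, are a little off and sometimes report something else, mostly with a low value. They report only what shows in the picture. A call takes as long as a camera call. They do not tell look-alikes from the thing itself.
- search_frame(thing, picture): "at" ([column, row] in pixels, amid what is visible of it).
- cut_out(thing, picture): "region" (400x640 bool, what is visible of it) and "at" ([column, row] in pixels, amid what is visible of it).
The state is a dict: "t": time; "joints": joint angles; "qvel": joint speeds; "tau": joint torques, N m; "eef_pos": TCP position; "tcp_rot": TCP orientation; "ft_force": force on the tool from outside, world axes, zero at the start; "moment": the same for the moment, N m; "opening": opening from 0.0 (shut) to 1.0 (fully open); "grip_force": force on a finger pad.
Only numpy, scipy, OpenCV 4.12 (cv2) and the standard library are available. Lean on these libraries where they do the work, as an engineer would, in place of code of your own. Each camera call takes 0.05 s, during which the arm holds its last target. There are 200 camera calls.

TASK

Finish the open pizza kit: tip the middle bin of the white three-bin unit all the way forward by its tab, so that its cherry tomatoes roll together into the low front corner, then scoop at least four of the five out of that corner with the aluminium scoop in one scoopful and empty them into the black bowl standing in the kit box. Spill none, let the bowl stand in the box and the sauce cups stay where they are, leave the bin tipped, and lay the scoop down flat on the bare counter.

Things in the scene. Friction and masses are not known exactly. Their poses are not given: they have to be found in the camera images.
- bin (a joint): Tip angle of the middle bin, rad: 0 upright and closed, 1.00 fully forward against its stop. The pivot runs along the bin's lower front edge, parallel to the unit's y axis, 6 mm in front of and 4 mm below point bin_corner (in its frame). The stiff hinge holds the bin at any angle; about 5 N at the tab moves it. Only this bin opens.
- unit: Fixed white housing with three clear tip-out bins side by side, 120 deep (x) x 358 wide (y) x 150 high. Origin: centre of its underside on the counter. x points from its open front to its back (the bin tips towards -x); z up. The roof, 145 to 150 high, covers only what lies behind x = -18 mm. The bins 118 mm left and right (garlic, shallots) do not open.
- bin_tab (a point): Centre of the middle bin's white pull tab: a plate 46 wide (y) x 10 thick x 30 high that carries the front wall on above its rim, leaning out 12 degrees; 135 mm above the counter when closed, 50 mm free behind it. The frame turns with the bin and equals the unit's when closed. In this frame the tab is 30 mm in front of (-x) and 115 mm above (z) point bin_corner.
- bin_corner (a point): Inner front bottom corner of the middle bin, mid-width, 20 mm above the counter (23 when tipped). The frame turns with the bin: x back along its floor, y along the corner, z up from the floor. Inside: 96 deep, 106 wide, front wall 104 long leaning out 12 degrees, back 33 high, walls 3-4 thick. Fully tipped, the floor rises at 57 degrees to the back and the front wall slopes down into the corner at 21 degrees.
- tomato1_center (a point): Centre of a cherry tomato: firm, smooth red ball of 25 mm diameter, about 10 g, that rolls freely; loose in the middle bin at the start. All five are alike.
- tomato2_center (a point): Centre of a cherry tomato: firm, smooth red ball of 25 mm diameter, about 10 g, that rolls freely; loose in the middle bin at the start. All five are alike.
- tomato3_center (a point): Centre of a cherry tomato: firm, smooth red ball of 25 mm diameter, about 10 g, that rolls freely; loose in the middle bin at the start. All five are alike.
- tomato4_center (a point): Centre of a cherry tomato: firm, smooth red ball of 25 mm diameter, about 10 g, that rolls freely; loose in the middle bin at the start. All five are alike.
- tomato5_center (a point): Centre of a cherry tomato: firm, smooth red ball of 25 mm diameter, about 10 g, that rolls freely; loose in the middle bin at the start. All five are alike.
- scoop_grip (a point): Grip point of the loose aluminium scoop: centre of its handle, 42 mm behind the bowl's back wall, 55 mm above the underside. x towards the lip, y across, z up when it lies flat, as at the start. The handle is a bar 16 wide (y) x 22 high x 120 long, rising 30 degrees to the rear. About 120 g; stable on its flat bottom. The lip is 142 mm ahead (x) and 55 mm below (z).
- scoop_lip (a point): Middle of the scoop's front lip on its underside. Same axes as scoop_grip. The scoop's bowl is 100 long, flat-bottomed (2.5 thick, lip edge 1.5), 94 wide outside at the lip and 76 at the back, sides 38 high at the back falling to 8 at 28 mm behind the lip.
- bowl_floor (a point): Centre of the inside floor of the loose black plastic bowl in the kit box (35 g): inside radius 55 mm at the floor, 72 mm at the rim, rim 47 mm above this point, z up. The floor is 7 mm above the counter.
- kit_box: Fixed open pizza-kit box, 270 x 270, walls 44 high, floor 4 thick; origin: on its underside, 50 mm from the middle towards the cups (+x); z up. The bowl stands in its near (-x) half, the three cups along its far (+x) wall, and its lid is folded back beyond that, sloping down to the counter.
- cup1_mid (a point): Centre of a black sauce cup with a pale see-through lid on, 70 mm diameter, 40 high, 75 g, standing in the kit box; to be left alone.
- cup2_mid (a point): Centre of a black sauce cup with a pale see-through lid on, 70 mm diameter, 40 high, 75 g, standing in the kit box; to be left alone.
- cup3_mid (a point): Centre of a black sauce cup with a pale see-through lid on, 70 mm diameter, 40 high, 75 g, standing in the kit box; to be left alone.
Not all that is in view belongs to the job. Leave any turquoise look-alike of the part that bears scoop_grip alone. Leave any green or purple look-alike of the part that bears cup3_mid alone.

How it is judged (in metres and radians):
On the way, in this order (a step that is already met when the one before it is completed fails the run):
1. the middle bin is tipped fully forward and all five tomatoes lie together in its low front corner (value of joint bin above 0.9 rad and x of each of tomato1_center, tomato2_center, tomato3_center, tomato4_center, tomato5_center in the frame of bin_corner below 0.055 m and z of tomato1_center in the frame of bin_corner between 0 and 0.065 m and z of tomato2_center in the frame of bin_corner between 0 and 0.065 m and z of tomato3_center in the frame of bin_corner between 0 and 0.065 m and z of tomato4_center in the frame of bin_corner between 0 and 0.065 m and z of tomato5_center in the frame of bin_corner between 0 and 0.065 m), for 0.2 s.
2. at least four tomatoes lie in the scoop, lifted clear of the bin ((((x of tomato2_center in the frame of scoop_lip between -0.1 and 0 m and y of tomato2_center in the frame of scoop_lip between -0.048 and 0.048 m and z of tomato2_center in the frame of scoop_lip between 0.005 and 0.05 m) and (x of tomato3_center in the frame of scoop_lip between -0.1 and 0 m and y of tomato3_center in the frame of scoop_lip between -0.048 and 0.048 m and z of tomato3_center in the frame of scoop_lip between 0.005 and 0.05 m) and (x of tomato4_center in the frame of scoop_lip between -0.1 and 0 m and y of tomato4_center in the frame of scoop_lip between -0.048 and 0.048 m and z of tomato4_center in the frame of scoop_lip between 0.005 and 0.05 m) and (x of tomato5_center in the frame of scoop_lip between -0.1 and 0 m and y of tomato5_center in the frame of scoop_lip between -0.048 and 0.048 m and z of tomato5_center in the frame of scoop_lip between 0.005 and 0.05 m)) or ((x of tomato1_center in the frame of scoop_lip between -0.1 and 0 m and y of tomato1_center in the frame of scoop_lip between -0.048 and 0.048 m and z of tomato1_center in the frame of scoop_lip between 0.005 and 0.05 m) and (x of tomato3_center in the frame of scoop_lip between -0.1 and 0 m and y of tomato3_center in the frame of scoop_lip between -0.048 and 0.048 m and z of tomato3_center in the frame of scoop_lip between 0.005 and 0.05 m) and (x of tomato4_center in the frame of scoop_lip between -0.1 and 0 m and y of tomato4_center in the frame of scoop_lip between -0.048 and 0.048 m and z of tomato4_center in the frame of scoop_lip between 0.005 and 0.05 m) and (x of tomato5_center in the frame of scoop_lip between -0.1 and 0 m and y of tomato5_center in the frame of scoop_lip between -0.048 and 0.048 m and z of tomato5_center in the frame of scoop_lip between 0.005 and 0.05 m)) or ((x of tomato1_center in the frame of scoop_lip between -0.1 and 0 m and y of tomato1_center in the frame of scoop_lip between -0.048 and 0.048 m and z of tomato1_center in the frame of scoop_lip between 0.005 and 0.05 m) and (x of tomato2_center in the frame of scoop_lip between -0.1 and 0 m and y of tomato2_center in the frame of scoop_lip between -0.048 and 0.048 m and z of tomato2_center in the frame of scoop_lip between 0.005 and 0.05 m) and (x of tomato4_center in the frame of scoop_lip between -0.1 and 0 m and y of tomato4_center in the frame of scoop_lip between -0.048 and 0.048 m and z of tomato4_center in the frame of scoop_lip between 0.005 and 0.05 m) and (x of tomato5_center in the frame of scoop_lip between -0.1 and 0 m and y of tomato5_center in the frame of scoop_lip between -0.048 and 0.048 m and z of tomato5_center in the frame of scoop_lip between 0.005 and 0.05 m)) or ((x of tomato1_center in the frame of scoop_lip between -0.1 and 0 m and y of tomato1_center in the frame of scoop_lip between -0.048 and 0.048 m and z of tomato1_center in the frame of scoop_lip between 0.005 and 0.05 m) and (x of tomato2_center in the frame of scoop_lip between -0.1 and 0 m and y of tomato2_center in the frame of scoop_lip between -0.048 and 0.048 m and z of tomato2_center in the frame of scoop_lip between 0.005 and 0.05 m) and (x of tomato3_center in the frame of scoop_lip between -0.1 and 0 m and y of tomato3_center in the frame of scoop_lip between -0.048 and 0.048 m and z of tomato3_center in the frame of scoop_lip between 0.005 and 0.05 m) and (x of tomato5_center in the frame of scoop_lip between -0.1 and 0 m and y of tomato5_center in the frame of scoop_lip between -0.048 and 0.048 m and z of tomato5_center in the frame of scoop_lip between 0.005 and 0.05 m)) or ((x of tomato1_center in the frame of scoop_lip between -0.1 and 0 m and y of tomato1_center in the frame of scoop_lip between -0.048 and 0.048 m and z of tomato1_center in the frame of scoop_lip between 0.005 and 0.05 m) and (x of tomato2_center in the frame of scoop_lip between -0.1 and 0 m and y of tomato2_center in the frame of scoop_lip between -0.048 and 0.048 m and z of tomato2_center in the frame of scoop_lip between 0.005 and 0.05 m) and (x of tomato3_center in the frame of scoop_lip between -0.1 and 0 m and y of tomato3_center in the frame of scoop_lip between -0.048 and 0.048 m and z of tomato3_center in the frame of scoop_lip between 0.005 and 0.05 m) and (x of tomato4_center in the frame of scoop_lip between -0.1 and 0 m and y of tomato4_center in the frame of scoop_lip between -0.048 and 0.048 m and z of tomato4_center in the frame of scoop_lip between 0.005 and 0.05 m))) and (height (world z) of scoop_lip above 0.13 m or horizontal distance between scoop_lip and bin_corner above 0.16 m)), for 0.2 s.
At the end, for the whole second after the job is handed in: At least four tomatoes rest in the bowl, any other in the bowl or the bin, none spilled; the bin is still tipped (over 0.85 rad); the bowl stands in the kit box, upright within 8 degrees, as do the three cups; the scoop lies flat on the bare counter (within 3 degrees) ((((horizontal distance between tomato2_center and bowl_floor below 0.062 m and z of tomato2_center in the frame of bowl_floor between 0.005 and 0.047 m) and (horizontal distance between tomato3_center and bowl_floor below 0.062 m and z of tomato3_center in the frame of bowl_floor between 0.005 and 0.047 m) and (horizontal distance between tomato4_center and bowl_floor below 0.062 m and z of tomato4_center in the frame of bowl_floor between 0.005 and 0.047 m) and (horizontal distance between tomato5_center and bowl_floor below 0.062 m and z of tomato5_center in the frame of bowl_floor between 0.005 and 0.047 m)) or ((horizontal distance between tomato1_center and bowl_floor below 0.062 m and z of tomato1_center in the frame of bowl_floor between 0.005 and 0.047 m) and (horizontal distance between tomato3_center and bowl_floor below 0.062 m and z of tomato3_center in the frame of bowl_floor between 0.005 and 0.047 m) and (horizontal distance between tomato4_center and bowl_floor below 0.062 m and z of tomato4_center in the frame of bowl_floor between 0.005 and 0.047 m) and (horizontal distance between tomato5_center and bowl_floor below 0.062 m and z of tomato5_center in the frame of bowl_floor between 0.005 and 0.047 m)) or ((horizontal distance between tomato1_center and bowl_floor below 0.062 m and z of tomato1_center in the frame of bowl_floor between 0.005 and 0.047 m) and (horizontal distance between tomato2_center and bowl_floor below 0.062 m and z of tomato2_center in the frame of bowl_floor between 0.005 and 0.047 m) and (horizontal distance between tomato4_center and bowl_floor below 0.062 m and z of tomato4_center in the frame of bowl_floor between 0.005 and 0.047 m) and (horizontal distance between tomato5_center and bowl_floor below 0.062 m and z of tomato5_center in the frame of bowl_floor between 0.005 and 0.047 m)) or ((horizontal distance between tomato1_center and bowl_floor below 0.062 m and z of tomato1_center in the frame of bowl_floor between 0.005 and 0.047 m) and (horizontal distance between tomato2_center and bowl_floor below 0.062 m and z of tomato2_center in the frame of bowl_floor between 0.005 and 0.047 m) and (horizontal distance between tomato3_center and bowl_floor below 0.062 m and z of tomato3_center in the frame of bowl_floor between 0.005 and 0.047 m) and (horizontal distance between tomato5_center and bowl_floor below 0.062 m and z of tomato5_center in the frame of bowl_floor between 0.005 and 0.047 m)) or ((horizontal distance between tomato1_center and bowl_floor below 0.062 m and z of tomato1_center in the frame of bowl_floor between 0.005 and 0.047 m) and (horizontal distance between tomato2_center and bowl_floor below 0.062 m and z of tomato2_center in the frame of bowl_floor between 0.005 and 0.047 m) and (horizontal distance between tomato3_center and bowl_floor below 0.062 m and z of tomato3_center in the frame of bowl_floor between 0.005 and 0.047 m) and (horizontal distance between tomato4_center and bowl_floor below 0.062 m and z of tomato4_center in the frame of bowl_floor between 0.005 and 0.047 m))) and ((horizontal distance between tomato1_center and bowl_floor below 0.062 m and z of tomato1_center in the frame of bowl_floor between 0.005 and 0.047 m) or (x of tomato1_center in the frame of bin_corner between -0.015 and 0.1 m and y of tomato1_center in the frame of bin_corner between -0.056 and 0.056 m and z of tomato1_center in the frame of bin_corner between 0 and 0.06 m)) and ((horizontal distance between tomato2_center and bowl_floor below 0.062 m and z of tomato2_center in the frame of bowl_floor between 0.005 and 0.047 m) or (x of tomato2_center in the frame of bin_corner between -0.015 and 0.1 m and y of tomato2_center in the frame of bin_corner between -0.056 and 0.056 m and z of tomato2_center in the frame of bin_corner between 0 and 0.06 m)) and ((horizontal distance between tomato3_center and bowl_floor below 0.062 m and z of tomato3_center in the frame of bowl_floor between 0.005 and 0.047 m) or (x of tomato3_center in the frame of bin_corner between -0.015 and 0.1 m and y of tomato3_center in the frame of bin_corner between -0.056 and 0.056 m and z of tomato3_center in the frame of bin_corner between 0 and 0.06 m)) and ((horizontal distance between tomato4_center and bowl_floor below 0.062 m and z of tomato4_center in the frame of bowl_floor between 0.005 and 0.047 m) or (x of tomato4_center in the frame of bin_corner between -0.015 and 0.1 m and y of tomato4_center in the frame of bin_corner between -0.056 and 0.056 m and z of tomato4_center in the frame of bin_corner between 0 and 0.06 m)) and ((horizontal distance between tomato5_center and bowl_floor below 0.062 m and z of tomato5_center in the frame of bowl_floor between 0.005 and 0.047 m) or (x of tomato5_center in the frame of bin_corner between -0.015 and 0.1 m and y of tomato5_center in the frame of bin_corner between -0.056 and 0.056 m and z of tomato5_center in the frame of bin_corner between 0 and 0.06 m)) and value of joint bin above 0.85 rad and angle between each of bowl_floor, cup1_mid, cup2_mid, cup3_mid's own z axis and vertical below 0.15 rad and x of bowl_floor in the frame of kit_box between -0.13 and 0.03 m and y of bowl_floor in the frame of kit_box between -0.08 and 0.08 m and height (world z) of bowl_floor below 0.015 m and angle between scoop_lip's own z axis and vertical below 0.06 rad and height (world z) of scoop_lip between -0.004 and 0.006 m and height (world z) of scoop_grip below 0.065 m); the robot touches nothing.
It fails at once if a sauce cup is moved by more than 40 mm or tipped (distance of any of cup1_mid, cup2_mid, cup3_mid from where it was at the start of the episode above 0.04 m or angle between any of cup1_mid, cup2_mid, cup3_mid's own z axis and vertical above 0.5 rad).
It fails at once if the bowl is tipped over (angle between bowl_floor's own z axis and vertical above 0.6 rad).
It also fails if it takes over 72 s, if anything falls off the work surface, if the arm or the gripper's body presses on something with over 40 N, if the wrist force passes 120 N, or if a joint passes its speed limit or range.

## Working session

There is one attempt and no reset: what is moved stays moved. The work goes in short steps, Python scripts to look and compute and a tool call to move; the robot and the scene stay as the last step left them, time stands still between calls to the robot, and variables do not carry over. Pictures are saved under pics/ and viewed, at most 10 in all, crops included, and the job is handed in when it is done.

Besides the shell and the picture viewer there is one more tool, called after "Emit:" as name([rows], argument=value, ...), one row to a line, values as JSON. move_arm: Moves the arm, as the interface text tells. Its arguments: {"type":"object","properties":{"commands":{"type":"array","items":{"type":"array"}}},"required":["commands"]}

```bash
mkdir -p pics
cat > h.py <<'E'
import numpy as np, cv2
from cell import env, read_camera, search_frame, cut_out
def P(c):
    R,_=cv2.Rodrigues(np.array(c["rvec"],float)); t=np.array(c["tvec"],float).reshape(3)
    return R,t
def ray(c,uv):
    R,t=P(c); d=np.array([(uv[0]-c["cx"])/c["fx"],(uv[1]-c["cy"])/c["fy"],1.])
    return -R.T@t, R.T@d
def onz(c,uv,z):
    o,d=ray(c,uv); return o+d*(z-o[2])/d[2]
def proj(c,p):
    R,t=P(c); q=R@np.array(p,float)+t; return np.array([q[0]/q[2]*c["fx"]+c["cx"],q[1]/q[2]*c["fy"]+c["cy"]])
def tri(c1,u1,c2,u2):
    o1,d1=ray(c1,u1);o2,d2=ray(c2,u2)
    s=np.linalg.lstsq(np.stack([d1,-d2],1),o2-o1,rcond=None)[0]
    a=o1+d1*s[0];b=o2+d2*s[1]; return (a+b)/2,np.linalg.norm(a-b)
def save(n,im): cv2.imwrite("pics/"+n,cv2.cvtColor(im,cv2.COLOR_RGB2BGR))
E
python3 - <<'E'
from h import *
np.set_printoptions(precision=1,suppress=True)
a=read_camera("side");b=read_camera("top")
save("a.png",np.vstack([cv2.resize(x["image"],(480,300)) for x in(a,b)]))
save("s0.png",a["image"]);save("t0.png",b["image"])
print(env.state())
for c in(a,b):print(-P(c)[0].T@P(c)[1],P(c)[0][2],c["fx"])
for n in["bin","unit","bin_tab","tomato1_center","scoop_grip","scoop_lip","bowl_floor","kit_box","cup1_mid"]:
    for k,c in(("s",a),("t",b)):
        print(n,k,[(np.round(d["at"]),round(d["confidence"],2)) for d in search_frame(n,c)[:6]])
E
```

```text
{'t': 0.1, 'joints': array([-1.3,  0.5,  1.6, -0. ,  1.1, -0.1]), 'qvel': array([ 0., -0., -0., -0., -0.,  0.]), 'tau': array([  0. , -61.4, -25.9,   0.1,   0. ,  -0. ]), 'eef_pos': array([ 207.2, -589.6,  404.2]), 'tcp_rot': array([-3.1, -0. ,  0.3]), 'ft_force': array([ 0. , -0.9,  0.1]), 'moment': array([0., 0., 0.]), 'grip_force': 0.0, 'opening': 0.9993399453437953}
[ -49.9  485.8 1223. ] [ 0.4 -0.4 -0.8] 400.08069057649277
[ 207.4  -15.8 1759.6] [ 0.2  0.  -1. ] 488.41795229952106
bin s [(array([391., 170.]), 0.93)]
bin t [(array([413., 223.]), 0.64)]
unit s [(array([370., 166.]), 0.82)]
unit t [(array([418., 213.]), 0.69)]
bin_tab s [(array([387., 172.]), 0.68)]
bin_tab t [(array([416., 227.]), 0.58)]
tomato1_center s []
tomato1_center t []
scoop_grip s [(array([474., 205.]), 0.94), (array([313., 218.]), 0.92), (array([286., 162.]), 0.59)]
scoop_grip t [(array([353., 136.]), 0.73), (array([326., 208.]), 0.71)]
scoop_lip s [(array([290., 162.]), 0.87), (array([313., 220.]), 0.82), (array([475., 203.]), 0.7)]
scoop_lip t [(array([353., 142.]), 0.83), (array([324., 210.]), 0.65), (array([468., 302.]), 0.61)]
bowl_floor s [(array([244., 301.]), 0.68)]
bowl_floor t [(array([221., 234.]), 0.68)]
kit_box s [(array([220., 254.]), 0.8)]
kit_box t [(array([239., 173.]), 0.66)]
cup1_mid s [(array([248., 248.]), 0.58)]
cup1_mid t [(array([255., 194.]), 0.59), (array([237., 174.]), 0.54)]
```

View pics/s0.png

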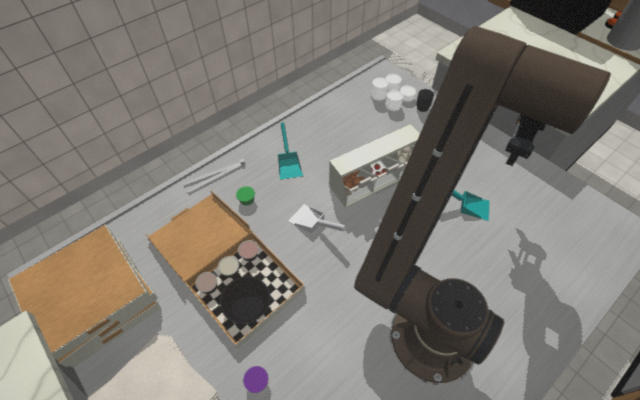

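View pics/t0.png

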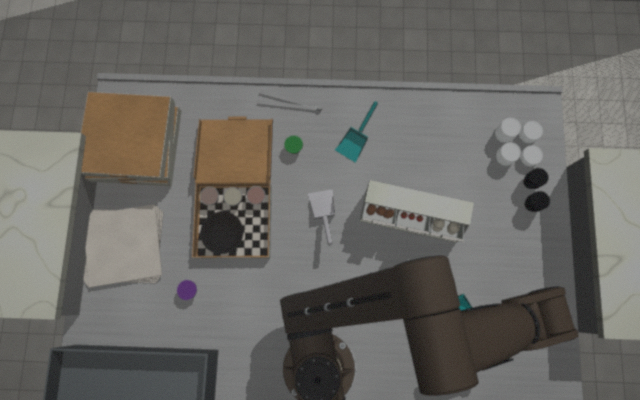

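The aluminium (silver) scoop is at top (325,215) / side (313,218); the two others at top (353,142) and (465,302) are turquoise look-alikes. The unit is at top (418,213) with the middle bin at (413,220), and the kit box is at (233,220) with the bowl at (221,234). I'll confirm with an enlarged crop and measure.

Run:
```python
from h import *
np.set_printoptions(precision=1,suppress=True)
a=read_camera("side");b=read_camera("top")
t=cv2.resize(b["image"][165:260,185:485],None,fx=2.6,fy=2.6,interpolation=cv2.INTER_CUBIC)
s=cv2.resize(a["image"][120:240,285:440],None,fx=2.6,fy=2.6,interpolation=cv2.INTER_CUBIC)
W=max(t.shape[1],s.shape[1]);pad=lambda x:np.pad(x,((0,0),(0,W-x.shape[1]),(0,0)))
save("b.png",np.vstack([pad(t),pad(s)]))
for n in["scoop_grip","unit","bowl_floor","kit_box","bin"]:
  for k,c,z in(("s",a,0),("t",b,0)):
    for d in cut_out(n,c)[:3]:
      m=d["region"].astype(np.uint8)
      cs,_=cv2.findContours(m,cv2.RETR_EXTERNAL,cv2.CHAIN_APPROX_NONE); q=max(cs,key=cv2.contourArea)
      print(n,k,round(d["confidence"],2),d["at"],"area",m.sum(),"quad",cv2.approxPolyDP(cv2.convexHull(q),2.5,True).reshape(-1,2).tolist())
```

```text
scoop_grip s 0.93 [311.0, 221.6] area 697 quad [[290, 220], [306, 205], [345, 229], [311, 232]]
scoop_grip s 0.8 [284.8, 159.8] area 686 quad [[284, 122], [302, 174], [280, 178], [280, 123]]
scoop_grip s 0.6 [474.3, 205.1] area 629 quad [[453, 193], [468, 192], [489, 201], [488, 218], [463, 213]]
scoop_grip t 0.85 [322.3, 204.6] area 682 quad [[310, 193], [332, 191], [334, 214], [330, 242], [313, 215]]
scoop_grip t 0.81 [352.0, 139.6] area 810 quad [[375, 101], [377, 105], [365, 143], [353, 161], [336, 148]]
scoop_grip t 0.49 [463.8, 304.2] area 149 quad [[460, 294], [466, 296], [471, 307], [460, 308]]
unit s 0.71 [369.3, 167.7] area 4173 quad [[412, 125], [419, 136], [400, 179], [345, 206], [329, 184], [330, 160]]
unit t 0.69 [418.7, 213.5] area 4553 quad [[369, 180], [472, 202], [470, 222], [463, 241], [455, 242], [361, 221]]
bowl_floor s 0.8 [243.3, 302.7] area 1949 quad [[248, 275], [266, 285], [270, 300], [262, 315], [249, 323], [238, 324], [224, 316], [220, 296], [231, 280]]
bowl_floor t 0.78 [224.7, 235.2] area 1488 quad [[223, 210], [239, 218], [243, 233], [234, 249], [218, 253], [203, 244], [200, 229], [209, 215]]
kit_box s 0.89 [219.6, 255.2] area 8671 quad [[212, 192], [247, 223], [304, 285], [303, 290], [238, 347], [150, 238], [174, 217]]
kit_box s 0.34 [248.8, 251.7] area 365 quad [[251, 240], [258, 247], [258, 258], [247, 261], [240, 256], [238, 248], [241, 243]]
kit_box t 0.71 [238.1, 172.8] area 8342 quad [[271, 119], [270, 255], [258, 258], [194, 258], [194, 166], [199, 120], [229, 116]]
bin s 0.59 [389.4, 168.3] area 594 quad [[403, 163], [395, 179], [374, 187], [374, 162], [388, 156]]
bin t 0.8 [415.9, 224.7] area 429 quad [[430, 218], [428, 233], [395, 224], [399, 214]]
bin t 0.5 [230.1, 197.3] area 305 quad [[238, 188], [242, 194], [240, 202], [227, 204], [223, 199], [224, 191], [229, 187]]
```

View pics/b.png

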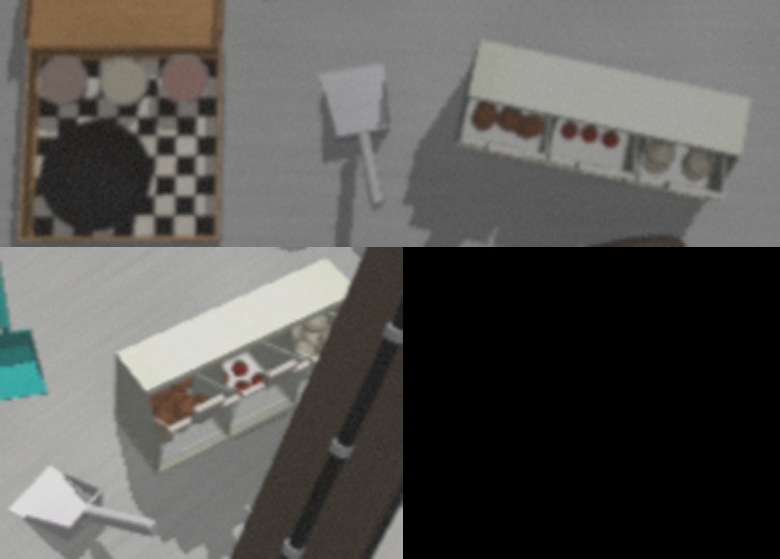

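The crop shows the silver scoop (lip at top ≈(320,192), tail (330,243)), which is the aluminium one. The middle bin holds the red tomatoes, and the roof corners are at top (371,180) and (473,203). Now positions.

Run:
```python
from h import *
from scipy.optimize import least_squares
np.set_printoptions(precision=1,suppress=True)
a=read_camera("side");b=read_camera("top")
def T(p,q):
    c,s=np.cos(p[2]),np.sin(p[2]);q=np.array(q,float);return np.array([p[0]+c*q[0]-s*q[1],p[1]+s*q[0]+c*q[1],q[2]])
def fit(pts,x0):
    f=lambda p:np.concatenate([proj(c,T([p[0],p[1],p[2]],q))-u for c,u,q in pts])
    r=least_squares(f,x0,x_scale=[100,100,.3],loss='soft_l1');print(r.x,"deg",np.degrees(r.x[2]),"res",r.fun);return r.x
sc=lambda x,y:(285+x/2.6,120+(y-247)/2.6)
tc=lambda x,y:(185+x/2.6,165+y/2.6)
print("unit");U=fit([(b,tc(483,40),(60,179,150)),(b,tc(750,98),(60,-179,150)),(b,tc(470,97),(-18,179,150)),(b,tc(738,155),(-18,-179,150)),
 (a,sc(117,355),(60,179,150)),(a,sc(330,260),(60,-179,150)),(a,sc(149,390),(-18,179,150)),(a,sc(160,473),(-60,179,0))],[500,-300,-.2])
print("scoop (grip xy frame)");S=fit([(b,tc(320,76),(142,47,1)),(b,tc(384,65),(142,-47,1)),(b,tc(377,203),(-53,0,86)),
 (a,sc(10,508),(142,47,1)),(a,sc(52,466),(142,-47,1)),(a,sc(155,525),(-53,0,86))],[500,-20,.1])
print("tail tri",tri(b,tc(377,203),a,sc(155,525)))
k=[tri(b,tc(320,76),a,sc(10,508)),tri(b,tc(384,65),a,sc(52,466))];print("lip tri",k)
# bowl rim from ellipse, cups
m={}
for n in("bowl_floor",):
  for c,kx in((a,'s'),(b,'t')):
    d=cut_out(n,c)[0];cs,_=cv2.findContours(d["region"].astype(np.uint8),0,1);q=max(cs,key=cv2.contourArea);e=cv2.fitEllipse(q);m[kx]=e;print(n,kx,e,onz(c,e[0],54))
print("bowl tri",tri(b,m['t'][0],a,m['s'][0]))
for x,y in((64,80),(124,80),(186,77)):print("cup",onz(b,tc(x,y),44))
print("box corners z44",[onz(b,tc(x,y),44) for x,y in((32,50),(221,50),(22,240),(219,240))])
print("tab",T(U,(0,0,0)), [ (d['at'],onz(b,d['at'],135)) for d in search_frame("bin_tab",b)], [ (d['at'],onz(a,d['at'],135)) for d in search_frame("bin_tab",a)])
for x,y in((569,131),(589,134),(610,139)): w=onz(b,tc(x,y),38);c,s=np.cos(U[2]),np.sin(U[2]);d=w[:2]-U[:2];print("tom unit",c*d[0]+s*d[1],-s*d[0]+c*d[1])
```

```text
unit
[ 540.6 -319.7   -0.2] deg -10.782624321613168 res [-0.9  0.1  0.7  0.4 -0.6  0.1  1.6  0.8  0.1 -1.4 -1.1 -1.6 -0.4 -0.1
 -0.2  1.2]
scoop (grip xy frame)
[481.  -15.9   0.2] deg 12.32605003406922 res [-0.3  0.7  0.1  0.5  0.2 -1.8  0.7  0.6  0.4 -0.5 -2.3 -0. ]
tail tri (array([420.6, -27.2,  97. ]), np.float64(2.196238263404613))
lip tri [(array([613.5,  59.9,  -0.4]), np.float64(1.5032456747542124)), (array([632.8, -31.3,  -5. ]), np.float64(0.6634641772769181))]
bowl_floor s ((244.50314331054688, 299.44488525390625), (46.2381706237793, 50.92223358154297), 60.72726058959961) [450.7 360.4  54. ]
bowl_floor t ((221.74305725097656, 231.79737854003906), (39.926483154296875, 42.81742858886719), 63.004520416259766) [454.2 356.3  54. ]
bowl tri (array([456.1, 359.1,  41.4]), np.float64(0.08682076106863897))
cup [585.2 412.3  44. ]
cup [587.9 329.   44. ]
cup [595.  243.3  44. ]
box corners z44 [array([626.5, 460.4,  44. ]), array([635.2, 196.9,  44. ]), array([362., 451.,  44.]), array([371. , 184.7,  44. ])]
tab [ 540.6 -319.7    0. ] [([413.3, 221.5], array([ 499.1, -304.7,  135. ]))] [([383.4, 170.1], array([ 484., -273.,  135.]))]
tom unit -8.765187912501222 30.39204776361816
tom unit -6.849267370900703 2.7638504046822905
tom unit -7.384819294214136 -26.679413315708363
```

Emit:
move_arm([
  [[0.8,0.77,0],-1,-1],
  [[0.8,0.77,0],-1,-1],
  [[0.8,0.77,0],-1,-1],
  [[0.8,0.77,0],-1,-1],
  [[0.8,0.77,0],-1,-1],
  [[0.8,0.77,0],-1,-1],
  [[0.8,0.77,0],0,-1],
  [[0.8,0.77,0],0,-1],
  [[0.8,0.77,0],0,-1],
  [[0.8,0.77,0],0,-1],
  [[0.8,0.77,0],0,-1],
  [[0.8,0.77,0],0,-1],
  [[0,0,0],0,-1],
])

```text
t: 2.98
eef_pos: [498.0, -309.1, 404.8]
tcp_rot: [-3.141, -0.001, -0.139]
ft_force: [0.3, 0.5, -0.6]
opening: 0.146
grip_force: 0.0
```

Emit:
move_arm([
  [[0,-0.09,-0.8],-0.6,-1],
  [[0,0,-0.9],0,-1],
  [[0,0,-0.9],0,-1],
  [[0,0,-0.2],0,-1],
  [[0,0,0],0,-1],
])

```text
t: 3.4
eef_pos: [494.9, -315.4, 319.4]
tcp_rot: [-3.14, 0.003, -0.19]
ft_force: [-0.4, 0.1, 0.2]
opening: 0.003
grip_force: 0.0
```

Run:
```python
from h import *
a=read_camera("side");b=read_camera("top")
save("c.png",np.hstack([cv2.resize(b["image"][150:270,340:500],None,fx=2.5,fy=2.5,interpolation=2),cv2.resize(a["image"][110:230,310:470],None,fx=2.5,fy=2.5,interpolation=2)]))
```

View pics/c.png

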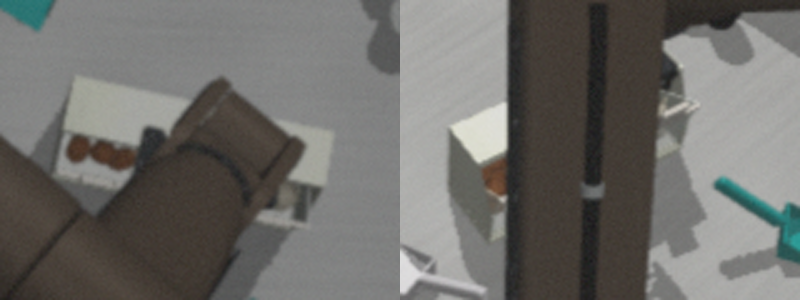

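Emit:
move_arm([
  [[-0.46,0.09,0],0,-1],
  [[-0.24,0.046,-0.065],0,-1],
  [[-0.24,0.046,-0.065],0,-1],
  [[-0.24,0.046,-0.065],0,-1],
  [[-0.225,0.043,-0.11],0,-1],
  [[-0.225,0.043,-0.11],0,-1],
  [[-0.225,0.043,-0.11],0,-1],
  [[-0.2,0.038,-0.15],0,-1],
  [[-0.2,0.038,-0.15],0,-1],
  [[-0.2,0.038,-0.15],0,-1],
  [[-0.165,0.031,-0.19],0,-1],
  [[-0.165,0.031,-0.19],0,-1],
  [[-0.165,0.031,-0.19],0,-1],
  [[-0.125,0.024,-0.22],0,-1],
  [[-0.125,0.024,-0.22],0,-1],
  [[-0.125,0.024,-0.22],0,-1],
  [[-0.06,0.01,-0.1],0,-1],
  [[0,0,0],0,-1],
])

```text
t: 5.0
eef_pos: [394.2, -296.1, 252.9]
tcp_rot: [3.14, -0.004, -0.191]
ft_force: [7.0, 4.1, 27.1]
opening: 0.005
grip_force: 13.9
```

Emit:
move_arm([
  [[0,0,1],0,-1],
  [[0,0,1],0,-1],
  [[0,0,1],0,-1],
  [[0.32,1,0],1,0],
  [[0.32,1,0],1,0],
  [[0.32,1,0],1,0],
  [[0.32,1,0],1,0],
  [[0.32,1,0],1,0],
  [[0.32,1,0],0.1,0],
  [[0.32,1,0],0,0],
  [[0.32,1,0],0,0],
  [[0.32,1,0],0,0],
  [[0,0.33,0],0,0],
  [[0,0,0],0,0],
])

```text
t: 6.17
eef_pos: [479.5, -14.1, 340.7]
tcp_rot: [-3.141, 0.003, 0.221]
ft_force: [0.3, -1.2, -0.0]
opening: 0.498
grip_force: 0.0
```

Run:
```python
from h import *
a=read_camera("side");b=read_camera("top")
save("d.png",np.hstack([cv2.resize(b["image"][150:270,340:500],None,fx=2.5,fy=2.5,interpolation=2),cv2.resize(a["image"][110:230,290:450],None,fx=2.5,fy=2.5,interpolation=2)]))
for c in(a,b):
  for n in("tomato1_center","bin_tab"):print(n,[(d["at"],round(d["confidence"],2)) for d in search_frame(n,c)])
```

```text
tomato1_center []
bin_tab [([407.4, 190.0], 0.53)]
tomato1_center [([408.1, 236.9], 0.6)]
bin_tab [([412.0, 240.5], 0.6)]
```

View pics/d.png

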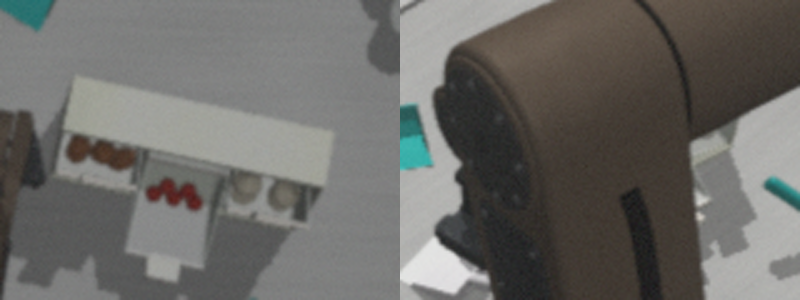

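Emit:
move_arm([
  [[0.25,-0.03,-1],0,0],
  [[0,0,-1],0,0],
  [[0,0,-1],0,0],
  [[0,0,-0.9],0,0],
  [[0,0,0],0,-0.7],
  [[0,0,0],0,-0.7],
  [[0,0,0],0,-0.7],
  [[0,0,0],0,-0.7],
  [[0,0,0],0,-0.7],
  [[0,0,0],0,-0.7],
])

```text
t: 7.3
eef_pos: [487.5, -16.8, 225.8]
tcp_rot: [3.141, -0.002, 0.218]
ft_force: [-1.9, 2.5, 8.7]
opening: 0.167
grip_force: 29.3
```

Emit:
move_arm([
  [[0,0,0.4],0,-0.7],
  [[0,0,1],0,-0.7],
  [[0,0,1],0,-0.7],
  [[0,0,0],0,-0.7],
  [[0,0,0],0,-0.7],
])

```text
t: 7.72
eef_pos: [487.4, -16.7, 298.3]
tcp_rot: [3.14, -0.004, 0.218]
ft_force: [0.1, 0.4, -1.0]
opening: 0.163
grip_force: 30.0
```

Run:
```python
from h import *
np.set_printoptions(precision=3,suppress=True)
s=env.state();print(s["ft_force"],s["moment"],s["eef_pos"],s["grip_force"])
a=read_camera("side");b=read_camera("top")
save("e.png",np.hstack([cv2.resize(b["image"][160:280,260:420],None,fx=2.5,fy=2.5,interpolation=2),cv2.resize(a["image"][150:270,240:400],None,fx=2.5,fy=2.5,interpolation=2)]))
```

```text
[ 0.104  0.373 -1.015] [0.01  0.058 0.024] [487.416 -16.696 298.268] 29.97858703136444
```

View pics/e.png

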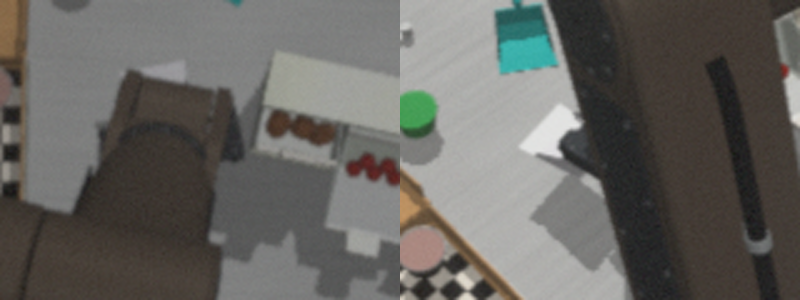

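Emit:
move_arm([
  [[0,0,0],0,-0.672],
  [[0,0,0],0,-0.672],
])

```text
t: 7.98
eef_pos: [487.4, -16.8, 295.7]
tcp_rot: [-3.141, 0.002, 0.218]
ft_force: [-0.2, 0.1, -1.7]
opening: 0.168
grip_force: 24.3
```

```bash
cat > lip.py <<'E'
from h import *
np.set_printoptions(precision=3,suppress=True)
def lip():
    s=env.state();print("F",s["ft_force"],"M",s["moment"],"pos",s["eef_pos"],"g",round(s["grip_force"],1),round(s["opening"],4),"t",s["t"])
    r={}
    for k in("side","top"):
        c=read_camera(k)
        for d in cut_out("scoop_grip",c):
            m=d["region"]; px=c["image"][m].astype(float).mean(0)
            if px[1]-px[0]<15 and d["confidence"]>.3:
                cs,_=cv2.findContours(m.astype(np.uint8),0,1);q=max(cs,key=cv2.contourArea)
                print(k,round(d["confidence"],2),m.sum(),cv2.approxPolyDP(cv2.convexHull(q),2,True).reshape(-1,2).tolist());break
E
python3 -c "
from lip import *
lip()
a=read_camera('side');b=read_camera('top')
print(tri(a,(304.8,191.2),b,(334,185.2)),tri(a,(287.2,208.8),b,(317,189)))"
```

```text
F [-0.208  0.076 -1.742] M [-0.001  0.044 -0.007] pos [487.386 -16.786 295.742] g 24.3 0.1684 t 7.9833
side 0.58 266 [[304, 194], [310, 197], [309, 218], [290, 210]]
(array([631.92 , -34.305,  74.409]), np.float64(0.8664853757761911)) (array([638.035,  33.644,  17.629]), np.float64(21.64593345235936))
```

Emit:
move_arm([
  [[0,0,0],0,-0.666],
  [[0,0,0],0,-0.666],
])

```text
t: 8.45
eef_pos: [487.5, -16.8, 296.6]
tcp_rot: [3.141, -0.0, 0.218]
ft_force: [0.6, -0.3, -0.6]
opening: 0.165
grip_force: 7.3
```

Emit:
move_arm([
  [[0,0,0],0,-0.662],
  [[0,0,0],0,-0.662],
])

```text
t: 8.62
eef_pos: [487.5, -16.8, 296.7]
tcp_rot: [3.141, -0.0, 0.218]
ft_force: [1.1, -0.1, 0.3]
opening: 0.166
grip_force: 0.0
```

```bash
python3 -c "
from lip import *
lip()"
```

```text
F [ 1.098 -0.092  0.29 ] M [-0.008 -0.058  0.022] pos [487.531 -16.802 296.703] g 0.0 0.1659 t 8.6167
side 0.66 339 [[293, 221], [304, 211], [320, 223], [320, 229], [314, 233]]
```

Run:
```python
from lip import *
lip()
a=read_camera("side");b=read_camera("top")
save("f.png",np.hstack([cv2.resize(b["image"][160:280,260:420],None,fx=2.5,fy=2.5,interpolation=2),cv2.resize(a["image"][170:250,260:366],None,fx=3.75,fy=3.75,interpolation=2)]))
```

```text
F [-0.363  0.852 -0.148] M [0.036 0.023 0.063] pos [487.507 -16.813 296.683] g 0.0 0.1668 t 8.8167
side 0.62 343 [[302, 210], [320, 224], [316, 234], [293, 220]]
```

View pics/f.png

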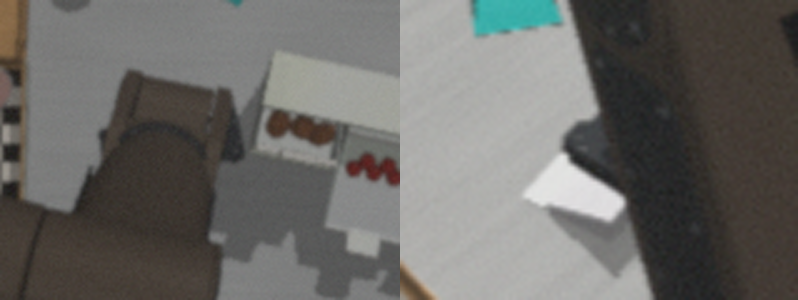

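```bash
cat >> lip.py <<'E'
def model(pos,yaw,th,s=5,dz=0):
    """points of the scoop gripped s mm down the handle, nose-down angle th"""
    g=np.array([pos[0],pos[1],pos[2]-171+dz]);c,sn=np.cos(yaw),np.sin(yaw);C,S=np.cos(th),np.sin(th)
    def w(x,y,z):
        x-=s*.866;z+=s*.5
        X=C*x+S*z;Z=-S*x+C*z
        return g+np.array([c*X-sn*y,sn*X+c*y,Z])
    return dict(LL=w(142,47,-55),LR=w(142,-47,-55),BL=w(42,38,-55),BR=w(42,-38,-55),BLt=w(42,38,-17),tail=w(-52,0,30))
E
python3 - <<'E'
from lip import *
np.set_printoptions(precision=1,suppress=True)
a=read_camera("side");b=read_camera("top");s=env.state()
for d in(0,10,20,30,40):
    m=model(s["eef_pos"],.218,np.radians(d));print(d,{k:(proj(a,v),round(v[2])) for k,v in m.items()})
F=[]
for i in range(12):
    read_camera("top");F.append(np.r_[env.state()["ft_force"],env.state()["moment"]])
print(np.mean(F,0).round(3),env.state()["grip_force"],env.state()["opening"])
lip()
E
```

```text
0 {'LL': (array([288.1, 209.2]), 73), 'LR': (array([304.6, 191.6]), 73), 'BL': (array([312.7, 221.8]), 73), 'BR': (array([325.8, 206.9]), 73), 'BLt': (array([312.5, 215.7]), 111), 'tail': (array([343., 214.]), 158)}
10 {'LL': (array([291.1, 214.5]), 50), 'LR': (array([307.3, 196.9]), 50), 'BL': (array([315. , 224.1]), 67), 'BR': (array([328. , 209.1]), 67), 'BLt': (array([313.3, 217.1]), 105), 'tail': (array([341.4, 211.4]), 167)}
20 {'LL': (array([294.8, 219.8]), 29), 'LR': (array([310.7, 202.2]), 29), 'BL': (array([317.6, 226.3]), 63), 'BR': (array([330.5, 211.3]), 63), 'BLt': (array([314.3, 218.7]), 99), 'tail': (array([339.4, 208.8]), 175)}
30 {'LL': (array([299.1, 225. ]), 11), 'LR': (array([314.9, 207.4]), 11), 'BL': (array([320.2, 228.2]), 61), 'BR': (array([333.1, 213.1]), 61), 'BLt': (array([315.6, 220.2]), 94), 'tail': (array([337.1, 206.2]), 182)}
40 {'LL': (array([304. , 230.2]), -3), 'LR': (array([319.6, 212.4]), -3), 'BL': (array([322.9, 229.9]), 61), 'BR': (array([335.7, 214.8]), 61), 'BLt': (array([317. , 221.7]), 90), 'tail': (array([334.5, 203.7]), 187)}
[-0.1  0.1 -0.1  0.  -0.   0. ] 0.0 0.16794929607624406
F [-0.4 -0.5  0.8] M [ 0.  0. -0.] pos [487.5 -16.8 296.6] g 0.0 0.1679 t 9.8167
side 0.78 342 [[320, 229], [314, 233], [294, 220], [303, 211], [319, 222]]
```

Run:
```python
from lip import *
np.set_printoptions(precision=1,suppress=True)
a=read_camera("side");b=read_camera("top")
for z in(0,1.5):print(onz(a,(293.5,220.5),z),onz(a,(314,233),z), "orig",onz(a,(289.2,220.3),z),onz(a,(311,232),z))
```

```text
[602.3  48.1   0. ] [513.4  26.7   0. ] orig [613.3  59.2   0. ] [523.6  32.    0. ]
[601.5  48.6   1.5] [512.7  27.2   1.5] orig [612.5  59.8   1.5] [522.9  32.5   1.5]
```

Emit:
move_arm([
  [[-1,-0.6,0.5],0,0],
  [[-1,-0.6,0.5],0,0],
  [[-1,-0.6,0.5],0,0],
  [[-1,-0.6,0.5],0,0],
  [[0,0,0],0,0],
])

```text
t: 10.53
eef_pos: [364.0, -90.0, 358.4]
tcp_rot: [3.141, -0.0, 0.216]
ft_force: [1.0, 0.2, -0.3]
opening: 0.455
grip_force: 0.0
```

Run:
```python
from lip import *
lip()
a=read_camera("side");b=read_camera("top")
save("g.png",np.hstack([cv2.resize(b["image"][165:265,270:370],None,fx=4,fy=4,interpolation=2),cv2.resize(a["image"][170:270,270:370],None,fx=4,fy=4,interpolation=2)]))
```

```text
F [ 0.989  0.229 -0.342] M [-0.022  0.015  0.011] pos [363.992 -89.974 358.365] g 0.0 0.4547 t 10.5333
side 0.7 787 [[294, 220], [305, 207], [310, 206], [328, 213], [347, 225], [348, 230], [315, 234], [296, 224]]
top 0.67 736 [[334, 193], [336, 218], [329, 240], [315, 219], [310, 197]]
```

View pics/g.png

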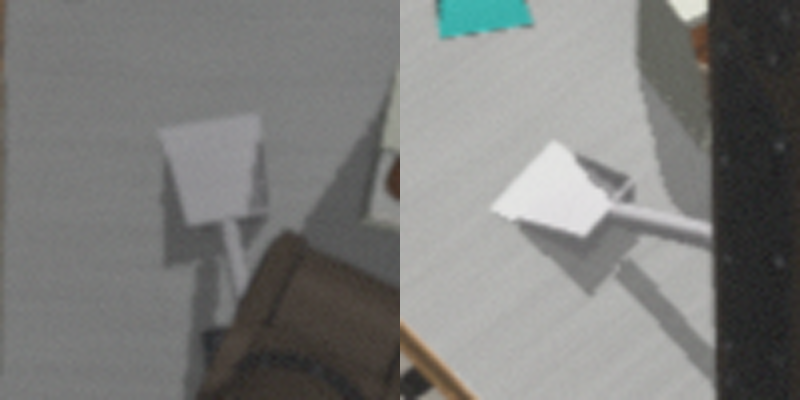

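Run:
```python
from lip import *
np.set_printoptions(precision=1,suppress=True)
a=read_camera("side");b=read_camera("top")
for n,u,v in(("LL",(310,197.5),(293,222)),("LR",(334.75,193.5),(309.3,205)),("BL",(316.3,220.8),(316.3,229.3))):print(n,tri(b,u,a,v))
s=env.state();print(s["opening"],s["ft_force"])
```

```text
LL (array([601.5,  51.8,  -5.2]), np.float64(0.571701377993274))
LR (array([618.6, -39.7,  -2.4]), np.float64(1.8878997351769604))
BL (array([507.1,  23.5,  30.6]), np.float64(4.063209721322076))
0.5044020855611576 [ 0.3  0.5 -0. ]
```

Emit:
move_arm([
  [[0.96,0.6,0],-0.4,-0.1],
  [[0.96,0.6,0],0,-0.1],
  [[0.96,0.6,0],0,-0.1],
  [[0.96,0.59,-0.4],0,-0.1],
  [[0,0,-1],0,-0.1],
  [[0,0,-1],0,-0.1],
  [[0,0,-1],0,-0.1],
  [[0,0,-1],0,-0.1],
  [[0,0,0],0,-0.7],
  [[0,0,0],0,-0.7],
  [[0,0,0],0,-0.7],
  [[0,0,0],0,-0.7],
  [[0,0,0],0,-0.7],
])

```text
t: 12.02
eef_pos: [483.0, -17.1, 226.1]
tcp_rot: [3.141, -0.003, 0.186]
ft_force: [0.2, 0.1, 0.8]
opening: 0.174
grip_force: 0.1
```

Emit:
move_arm([
  [[-0.15,-0.03,0],0,-0.65],
  [[0,0,0],0,-0.7],
  [[0,0,0],0,-0.7],
  [[0,0,0],0,-0.7],
  [[0,0,0],0,-0.7],
  [[0,0,0.5],0,-0.7],
  [[0,0,1],0,-0.7],
  [[0,0,0.5],0,-0.68],
  [[0,0,0],0,-0.67],
  [[0,0,0],0,-0.668],
])

```text
t: 12.85
eef_pos: [477.9, -18.0, 285.3]
tcp_rot: [3.141, -0.002, 0.186]
ft_force: [-0.7, -0.3, -2.1]
opening: 0.17
grip_force: 13.1
```

```bash
python3 -c "
from lip import *
lip()"
```

```text
F [-0.652 -0.29  -2.083] M [-0.004  0.084  0.037] pos [477.896 -18.012 285.27 ] g 13.1 0.1698 t 12.85
side 0.48 298 [[308, 196], [313, 201], [317, 224], [292, 212]]
```

Emit:
move_arm([
  [[0,0,0],0,-0.666],
  [[0,0,0],0,-0.665],
  [[0,0,0],0,-0.665],
])

```text
t: 13.3
eef_pos: [478.2, -18.0, 284.2]
tcp_rot: [-3.141, 0.001, 0.186]
ft_force: [-0.9, 0.8, -1.1]
opening: 0.169
grip_force: 4.3
```

```bash
cat >> lip.py <<'E'
def angs(ss=(10,),yaw=.186):
    a=read_camera("side");s=env.state()
    for d in(-10,0,10,20,30):
        m=model(s["eef_pos"],yaw,np.radians(d),s=ss[0],dz=-5);print(d,{k:(proj(a,v).round(1).tolist(),round(v[2])) for k,v in m.items() if k in("LL","LR","BL")})
E
python3 -c "
from lip import *
lip();angs()"
```

```text
F [-0.892  0.848 -1.054] M [-0.042  0.048  0.008] pos [478.206 -18.    284.178] g 4.3 0.1685 t 13.3
side 0.79 316 [[307, 196], [312, 197], [316, 225], [293, 213]]
top 0.47 67 [[335, 191], [334, 196], [323, 193]]
-10 {'LL': ([289.9, 207.8], 82), 'LR': ([307.0, 190.5], 82), 'BL': ([313.9, 223.6], 65)}
0 {'LL': ([291.8, 212.6], 59), 'LR': ([308.7, 195.4], 59), 'BL': ([315.8, 225.8], 59)}
10 {'LL': ([294.5, 217.6], 36), 'LR': ([311.1, 200.5], 36), 'BL': ([317.9, 228.0], 54)}
20 {'LL': ([297.9, 222.8], 16), 'LR': ([314.3, 205.7], 16), 'BL': ([320.2, 230.0], 50)}
30 {'LL': ([301.9, 228.0], -1), 'LR': ([318.2, 210.8], -1), 'BL': ([322.6, 231.9], 49)}
```

Emit:
move_arm([
  [[0,0,0],0,-0.664],
  [[0,0,0.3],0,-0.664],
  [[0,0,0],0,-0.667],
])

```text
t: 13.8
eef_pos: [478.4, -18.0, 294.8]
tcp_rot: [3.141, -0.001, 0.186]
ft_force: [0.6, 0.8, -1.1]
opening: 0.165
grip_force: 10.1
```

```bash
python3 -c "
from lip import *
lip();angs()"
```

```text
F [ 0.593  0.771 -1.112] M [0.011 0.016 0.009] pos [478.367 -18.005 294.843] g 10.1 0.1654 t 13.8
side 0.53 137 [[322, 230], [305, 227], [315, 220], [321, 225]]
top 0.73 28 [[408, 222], [409, 225], [406, 227], [404, 223]]
-10 {'LL': ([289.7, 206.2], 92), 'LR': ([307.0, 189.0], 92), 'BL': ([313.9, 222.1], 74)}
0 {'LL': ([291.6, 211.1], 68), 'LR': ([308.6, 193.9], 68), 'BL': ([315.8, 224.4], 68)}
10 {'LL': ([294.4, 216.2], 46), 'LR': ([311.1, 199.0], 46), 'BL': ([317.9, 226.6], 63)}
20 {'LL': ([297.8, 221.4], 25), 'LR': ([314.3, 204.2], 25), 'BL': ([320.2, 228.6], 60)}
30 {'LL': ([301.9, 226.6], 8), 'LR': ([318.2, 209.4], 8), 'BL': ([322.6, 230.5], 58)}
```

Emit:
move_arm([
  [[0,0,0],0,-0.67],
  [[0,0,-0.25],0,-0.67],
  [[0,0,-0.22],0,-0.68],
  [[0,0,0],0,-0.72],
  [[0,0,0.5],0,-0.75],
  [[0,0,1],0,-0.75],
  [[0,0,1],0,-0.75],
  [[0,0,0],0,-0.75],
])

```text
t: 14.72
eef_pos: [478.8, -18.0, 358.7]
tcp_rot: [3.139, -0.006, 0.186]
ft_force: [0.7, 0.3, -0.6]
opening: 0.168
grip_force: 30.0
```

```bash
python3 -c "
from lip import *
lip();angs()"
```

```text
F [ 0.668  0.26  -0.612] M [ 0.014 -0.063 -0.048] pos [478.764 -18.043 358.687] g 30.0 0.1682 t 14.7167
side 0.69 184 [[303, 214], [313, 208], [327, 217], [321, 220]]
top 0.73 302 [[214, 187], [218, 191], [217, 201], [213, 204], [203, 203], [200, 200], [201, 190], [207, 186]]
-10 {'LL': ([288.5, 196.1], 151), 'LR': ([306.4, 178.5], 151), 'BL': ([313.5, 212.4], 134)}
0 {'LL': ([290.5, 201.3], 127), 'LR': ([308.2, 183.7], 127), 'BL': ([315.5, 214.8], 127)}
10 {'LL': ([293.4, 206.7], 105), 'LR': ([310.7, 189.2], 105), 'BL': ([317.8, 217.1], 122)}
20 {'LL': ([296.9, 212.1], 85), 'LR': ([314.0, 194.6], 85), 'BL': ([320.1, 219.2], 119)}
30 {'LL': ([301.1, 217.6], 67), 'LR': ([318.0, 200.0], 67), 'BL': ([322.6, 221.1], 117)}
```

Emit:
move_arm([
  [[0,0,0.85],-0.5,-0.75],
  [[-0.2,-0.3,0.85],-0.9,-0.75],
  [[-0.5,-0.9,0.85],-0.9,-0.75],
  [[-0.53,-0.975,0.85],-0.9,-0.75],
  [[-0.53,-0.975,0],-0.9,-0.75],
  [[-0.53,-0.975,0],-0.58,-0.75],
  [[-0.53,-0.975,0],0,-0.75],
  [[-0.53,-0.975,0],0,-0.75],
  [[-0.53,-0.975,0],0,-0.75],
  [[-0.53,-0.975,0],0,-0.75],
  [[-0.53,-0.975,0],0,-0.75],
  [[-0.34,-0.73,0],0,-0.75],
  [[0,0,-0.5],0,-0.75],
  [[0,0,-0.5],0,-0.75],
  [[0,0,0],0,-0.75],
])

```text
t: 16.22
eef_pos: [319.4, -310.0, 423.2]
tcp_rot: [-3.138, 0.004, -0.19]
ft_force: [0.2, -0.6, -1.7]
opening: 0.168
grip_force: 30.0
```

Run:
```python
from lip import *
lip()
b=read_camera("top");a=read_camera("side")
print("tab",onz(b,(405.2,256.8),65))
for n in("bin","tomato1_center"):
  for c in(a,b):print(n,[(d["at"],round(d["confidence"],2)) for d in search_frame(n,c)])
np.set_printoptions(precision=1,suppress=True)
s=env.state()
for d in(10,20,30,40):
    m=model(s["eef_pos"],s["tcp_rot"][2],np.radians(d),s=10,dz=-5);print(d,{k:(proj(a,v),proj(b,v)) for k,v in m.items()})
save("h.png",np.hstack([cv2.resize(b["image"][190:290,370:470],None,fx=4,fy=4,interpolation=2),cv2.resize(a["image"][120:240,340:460],None,fx=3.333,fy=3.333,interpolation=2)]))
```

```text
F [ 0.207 -0.584 -1.713] M [ 0.066  0.028 -0.012] pos [ 319.415 -309.973  423.195] g 30.0 0.1682 t 16.2167
side 0.43 116 [[456, 170], [454, 173], [441, 176], [444, 168], [453, 166]]
tab [ 386.619 -288.668   65.   ]
bin [([375.3, 167.0], 0.42)]
bin [([406.4, 232.7], 0.63)]
tomato1_center []
tomato1_center []
10 {'LL': (array([395.2, 165.8]), array([410.1, 234.1])), 'LR': (array([417.1, 155.2]), array([438.5, 240.4])), 'BL': (array([416.5, 181.2]), array([408.1, 263.8])), 'BR': (array([434.8, 172. ]), array([431.6, 269.1])), 'BLt': (array([417.4, 172.6]), array([410.5, 260.7])), 'tail': (array([449.6, 173. ]), array([421.5, 289.5]))}
20 {'LL': (array([396.8, 172.4]), array([408.2, 239.2])), 'LR': (array([418.6, 161.8]), array([436.3, 245.5])), 'BL': (array([418.2, 183.9]), array([407.3, 266.9])), 'BR': (array([436.5, 174.6]), array([430.8, 272.2])), 'BLt': (array([417.8, 174.3]), array([410. , 261.9])), 'tail': (array([448.4, 169.2]), array([422.6, 286.5]))}
30 {'LL': (array([399.2, 179.1]), array([406.3, 245.1])), 'LR': (array([420.8, 168.3]), array([434.2, 251.3])), 'BL': (array([420.1, 186.4]), array([406.6, 270.1])), 'BR': (array([438.4, 177. ]), array([430.1, 275.4])), 'BLt': (array([418.4, 176.1]), array([409.5, 263.4])), 'tail': (array([446.7, 165.5]), array([423.7, 283. ]))}
40 {'LL': (array([402.1, 185.7]), array([404.5, 251.6])), 'LR': (array([423.7, 174.8]), array([432.2, 257.8])), 'BL': (array([422.2, 188.6]), array([406. , 273.4])), 'BR': (array([440.5, 179.1]), array([429.6, 278.7])), 'BLt': (array([419.2, 177.8]), array([409. , 265.1])), 'tail': (array([444.7, 161.9]), array([424.7, 279.2]))}
```

View pics/h.png

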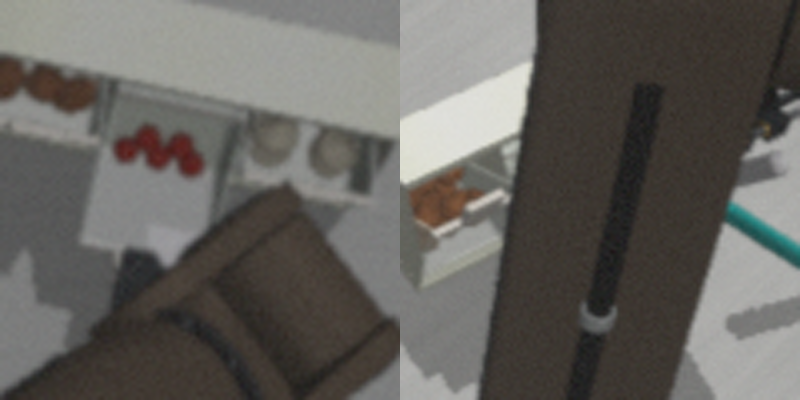

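Run:
```python
from lip import *
np.set_printoptions(precision=1,suppress=True)
b=read_camera("top")
U=(540.6,-319.7,np.radians(-10.78));c,s=np.cos(U[2]),np.sin(U[2])
def un(w): d=w[:2]-U[:2]; return np.array([c*d[0]+s*d[1],-s*d[0]+c*d[1]])
for x,y,z in((125,150,43),(148,136,39),(157,157,43),(181,146,39),(190,163,43)):print("tom",un(onz(b,(370+x/4,190+y/4),z)))
print("front rim corners",un(onz(b,(370+82/4,190+243/4),60)),un(onz(b,(370+213/4,190+270/4),60)))
st=env.state();print("tcp",un(st["eef_pos"]))
```

```text
tom [-54.9  31.7]
tom [-37.3  13.7]
tom [-54.9   2.9]
tom [-39.7 -16.7]
tom [-53.7 -26.7]
front rim corners [-147.    54.8] [-145.   -60.6]
tcp [-218.6  -31.3]
```

Emit:
move_arm([
  [[0.8,0.91,0],0,-0.75],
  [[0,0,-0.6],0,-0.75],
  [[0,0,-0.8],0,-0.75],
  [[0,0,-0.8],0,-0.75],
  [[0,0,-0.4],0,-0.75],
  [[0,0,0],0,-0.75],
])

```text
t: 17.27
eef_pos: [343.8, -282.1, 346.4]
tcp_rot: [-3.139, 0.003, -0.188]
ft_force: [0.7, 0.4, -0.5]
opening: 0.167
grip_force: 30.0
```

```bash
cat >> lip.py <<'E'
U=(540.6,-319.7,np.radians(-10.78));uc,us=np.cos(U[2]),np.sin(U[2])
def un(w): d=np.array(w[:2])-U[:2]; return np.array([uc*d[0]+us*d[1],-us*d[0]+uc*d[1]])
def look(ths=(20,25,30,35),s=10,dz=-5):
    st=env.state();print("tcp un",un(st["eef_pos"]).round(1),"z",st["eef_pos"][2].round(1),"F",st["ft_force"].round(1),"yaw",st["tcp_rot"][2].round(3),"t",st["t"])
    b=read_camera("top");a=read_camera("side")
    for d in ths:
        m=model(st["eef_pos"],st["tcp_rot"][2],np.radians(d),s=s,dz=dz)
        print(d,{k:(proj(b,v).round(1).tolist(),un(v).round().tolist(),round(v[2])) for k,v in m.items() if k in("LL","LR","BL")})
    im=b["image"].astype(int)
    return a,b
E
python3 - <<'E'
from lip import *
a,b=look()
g=b["image"].astype(int)
for r in range(224,264,2): print(r,' '.join('%3d'%v for v in g[r,388:424].mean(1)))
E
```

```text
tcp un [-200.4    0.1] z 346.4 F [ 0.7  0.4 -0.5] yaw -0.188 t 17.2667
20 {'LL': ([396.4, 235.3], [-92.0, 47.0], 78), 'LR': ([423.1, 241.2], [-92.0, -47.0], 78), 'BL': ([395.2, 261.5], [-186.0, 38.0], 112)}
25 {'LL': ([395.6, 238.0], [-101.0, 47.0], 69), 'LR': ([422.2, 243.9], [-101.0, -47.0], 69), 'BL': ([394.8, 263.0], [-191.0, 38.0], 111)}
30 {'LL': ([394.7, 240.9], [-110.0, 47.0], 60), 'LR': ([421.2, 246.8], [-110.0, -47.0], 60), 'BL': ([394.5, 264.5], [-197.0, 38.0], 110)}
35 {'LL': ([393.9, 243.9], [-120.0, 47.0], 53), 'LR': ([420.3, 249.8], [-120.0, -47.0], 53), 'BL': ([394.2, 266.0], [-202.0, 38.0], 110)}
224 142 139 142 141 136 131 121 103 101 110 101  87  76  70  71  61  54  47  54  50  57  61  81  89  77  62  52  54  59  68  89 102 105 107 104 109
226 108 112 118 117 111 112 117 117 124 115  82  53  51  50  55  52  47  50  52  53  53  55  63  61  55  51  55  54  56  60  77  98 103 106 106 104
228  87  85  87  91  89  96 107 125 137 129  99  61  49  52  60  60  82  90  75  50  50  45  56  52  50  50  53  53  49  46  55  69  88 101 107 104
230  90  86  86  89  90  99 113 134
[... 1780 characters left out ...]
  58  60  64  64  66  70  67  65  63  59  51  56  54  61  58  60  57  56  58  56  58  59  58  62  60  61  65
256  49  47  45  38  46  43  52  61  60  63  67  62  61  53  54  48  49  44  43  47  48  53  53  57  57  61  58  57  60  57  60  57  65  59  60  62
258  43  45  44  42  46  56  61  58  59  63  61  60  56  43  43  38  38  41  41  43  49  51  47  46  43  45  54  57  56  55  55  58  59  60  61  65
260  43  45  46  51  51  50  52  54  48  51  50  46  46  42  45  48  48  47  50  49  52  44  41  42  39  41  36  46  41  48  52  54  55  55  60  57
262  42  41  41  45  43  42  45  48  45  48  50  48  53  48  50  52  48  51  46  54  52  48  51  49  45  39  40  43  40  42  46  50  49  54  57  55
```

Emit:
move_arm([
  [[0.24,-0.046,-0.25],0,-0.8],
  [[0.24,-0.046,-0.25],0,-0.8],
  [[0.24,-0.046,-0.25],0,-0.8],
  [[0.2,-0.039,-0.08],0,-0.8],
  [[0.2,-0.039,-0.08],0,-0.8],
  [[0.2,-0.039,-0.08],0,-0.8],
  [[0.2,-0.039,-0.08],0,-0.8],
  [[0.2,-0.039,-0.08],0,-0.8],
  [[0.2,-0.039,-0.08],0,-0.8],
  [[0,0,0],0,-0.8],
])

```text
t: 18.2
eef_pos: [402.5, -293.8, 311.0]
tcp_rot: [3.141, -0.0, -0.188]
ft_force: [0.1, 0.8, -1.8]
opening: 0.163
grip_force: 30.0
```

```bash
cat >> lip.py <<'E'
def reds(b):
    h=cv2.cvtColor(b["image"],cv2.COLOR_RGB2HSV);m=(((h[...,0]<8)|(h[...,0]>172))&(h[...,1]>120)).astype(np.uint8)
    m[:, :385]=0;m[:,440:]=0;m[:205]=0;m[280:]=0
    n,_,st,ce=cv2.connectedComponentsWithStats(m)
    for i in range(1,n):
        if st[i,4]>4:print("red",ce[i].round(1),st[i].tolist(),"un z45",un(onz(b,ce[i],45)).round(1))
E
python3 - <<'E'
from lip import *
a,b=look((15,20,25,30))
reds(b)
g=b["image"].astype(int)
for r in range(222,252,2): print(r,' '.join('%3d'%v for v in g[r,390:424].mean(1)))
E
```

```text
tcp un [-140.5   -0.4] z 311.0 F [ 0.1  0.8 -1.8] yaw -0.188 t 18.2
15 {'LL': ([399.2, 218.0], [-25.0, 47.0], 52), 'LR': ([425.3, 223.7], [-25.0, -47.0], 52), 'BL': ([397.5, 244.0], [-121.0, 38.0], 78)}
20 {'LL': ([398.3, 220.5], [-32.0, 47.0], 42), 'LR': ([424.3, 226.2], [-32.0, -47.0], 42), 'BL': ([397.2, 245.5], [-126.0, 38.0], 77)}
25 {'LL': ([397.5, 223.2], [-41.0, 47.0], 33), 'LR': ([423.4, 228.9], [-41.0, -47.0], 33), 'BL': ([396.9, 247.0], [-131.0, 38.0], 76)}
30 {'LL': ([396.7, 226.1], [-50.0, 47.0], 25), 'LR': ([422.5, 231.8], [-50.0, -47.0], 25), 'BL': ([396.6, 248.5], [-137.0, 38.0], 75)}
red [403.4 225.1] [400, 222, 9, 7, 31] un z45 [-45.   26.2]
222 140 128 101  81  90 101 100 111 111 103 107 103  93  83  65  52  48  54  50  55  57  54  55  60  61  62  64  64  64  64  63  58  59  63
224 145 143 137 130 125 106 103 106  89  68  62  58  56  52  49  50  48  46  45  51  58  60  59  59  59  59  62  58  58  59  56  61  67  71
226 115 120 113 113 121 118 125 112  80  56  51  56  56  48  43  46  43  49  54  60  60  58  60  63  60  62  59  50  52  59  63  68  69  70
228  89  86 
[... 967 characters left out ...]

242  50  46  44  41  44  48  50  50  48  46  52  50  53  53  54  54  53  52  54  54  52  52  55  52  52  54  52  53  51  46  46  43  43  41
244  42  41  42  42  41  47  44  51  53  48  53  55  52  51  53  52  54  57  54  57  55  59  58  51  55  56  56  56  55  56  53  50  43  48
246  42  48  50  47  47  49  50  51  49  55  50  54  50  53  55  53  52  50  56  53  56  57  56  58  54  56  54  56  56  57  55  55  56  53
248  46  48  49  49  48  51  50  54  55  54  54  55  55  54  54  52  58  53  50  58  54  54  55  56  53  55  54  55  54  57  55  56  54  57
250  46  50  51  52  51  53  51  54  54  58  56  54  54  55  56  58  52  59  58  55  57  56  58  57  56  57  57  53  55  53  54  56  54  56
```

Emit:
move_arm([
  [[-0.108,0.021,-0.12],0,-0.672],
  [[-0.108,0.021,-0.12],0,-0.672],
  [[-0.108,0.021,-0.12],0,-0.672],
  [[-0.108,0.021,-0.12],0,-0.672],
  [[-0.1,0.019,-0.12],0,-0.672],
  [[0,0,0],0,-0.672],
])

```text
t: 18.8
eef_pos: [385.1, -290.5, 294.2]
tcp_rot: [3.141, -0.002, -0.189]
ft_force: [-1.1, 2.0, 13.4]
opening: 0.17
grip_force: 22.2
```

Run:
```python
from lip import *
a,b=look((15,20,25))
reds(b);lip()
```

```text
tcp un [-158.2   -0.4] z 294.2 F [-1.1  2.  13.4] yaw -0.189 t 18.8
15 {'LL': ([397.5, 223.5], [-42.0, 47.0], 35), 'LR': ([423.4, 229.3], [-42.0, -47.0], 35), 'BL': ([395.9, 249.5], [-139.0, 38.0], 61)}
20 {'LL': ([396.7, 226.0], [-50.0, 47.0], 26), 'LR': ([422.5, 231.8], [-50.0, -47.0], 26), 'BL': ([395.5, 251.0], [-144.0, 38.0], 60)}
25 {'LL': ([395.9, 228.7], [-58.0, 47.0], 17), 'LR': ([421.6, 234.4], [-59.0, -47.0], 17), 'BL': ([395.2, 252.5], [-149.0, 38.0], 59)}
red [404.2 224.5] [399, 221, 11, 7, 45] un z45 [-42.5  23.9]
F [-2.129  0.884 14.458] M [ 0.384  0.417 -0.003] pos [ 385.247 -290.501  294.191] g 22.2 0.1657 t 18.9
side 0.74 1554 [[363, 145], [360, 200], [346, 206], [330, 187], [330, 161]]
top 0.58 68 [[405, 229], [398, 238], [397, 228]]
```

Emit:
move_arm([
  [[-0.046,0.009,-0.11],0,-0.672],
  [[-0.046,0.009,-0.11],0,-0.672],
  [[-0.013,0.003,-0.13],0,-0.672],
  [[-0.013,0.003,-0.13],0,-0.672],
  [[0,0,0],0,-0.672],
])

```text
t: 19.52
eef_pos: [382.0, -289.8, 280.6]
tcp_rot: [3.14, -0.003, -0.189]
ft_force: [-0.8, 4.2, 26.5]
opening: 0.163
grip_force: 24.0
```

Run:
```python
from lip import *
a,b=look((-5,0,5,10))
reds(b);lip()
```

```text
tcp un [-161.4   -0.3] z 280.6 F [-0.8  4.2 26.5] yaw -0.189 t 19.5167
-5 {'LL': ([399.8, 217.1], [-24.0, 47.0], 66), 'LR': ([426.1, 222.9], [-24.0, -47.0], 66), 'BL': ([396.5, 245.4], [-124.0, 38.0], 58)}
0 {'LL': ([399.1, 218.7], [-28.0, 47.0], 55), 'LR': ([425.2, 224.5], [-28.0, -47.0], 55), 'BL': ([396.2, 246.7], [-128.0, 38.0], 55)}
5 {'LL': ([398.3, 220.6], [-33.0, 47.0], 43), 'LR': ([424.3, 226.4], [-33.0, -47.0], 43), 'BL': ([395.8, 248.1], [-132.0, 38.0], 52)}
10 {'LL': ([397.6, 222.7], [-39.0, 47.0], 32), 'LR': ([423.4, 228.4], [-39.0, -47.0], 32), 'BL': ([395.4, 249.4], [-137.0, 38.0], 50)}
red [404.8 223.7] [399, 220, 12, 9, 50] un z45 [-39.   22.2]
F [-0.983  4.026 25.913] M [0.99  0.006 0.022] pos [ 382.068 -289.809  280.556] g 24.1 0.1676 t 19.6167
side 0.37 8930 [[212, 193], [240, 216], [304, 284], [304, 290], [239, 347], [233, 343], [148, 237], [184, 209]]
```

Emit:
move_arm([
  [[0.026,-0.005,-0.12],0,-0.67],
  [[0.026,-0.005,-0.12],0,-0.67],
  [[0.026,-0.005,-0.12],0,-0.67],
  [[0,0,0],0,-0.67],
  [[0,0,0],0,-0.8],
])

```text
t: 20.23
eef_pos: [383.8, -290.2, 270.3]
tcp_rot: [3.14, -0.001, -0.189]
ft_force: [-9.5, 3.1, 38.9]
opening: 0.165
grip_force: 39.9
```

Run:
```python
from lip import *
a,b=look((-15,-10,-5,0))
reds(b);lip()
```

```text
tcp un [-159.6   -0.3] z 270.3 F [-9.5  3.1 38.9] yaw -0.189 t 20.2333
-15 {'LL': ([400.7, 214.6], [-18.0, 47.0], 80), 'LR': ([427.2, 220.5], [-18.0, -47.0], 80), 'BL': ([396.9, 243.0], [-114.0, 38.0], 55)}
-10 {'LL': ([400.1, 215.7], [-20.0, 47.0], 68), 'LR': ([426.4, 221.5], [-20.0, -47.0], 68), 'BL': ([396.5, 244.1], [-118.0, 38.0], 51)}
-5 {'LL': ([399.4, 217.1], [-22.0, 47.0], 56), 'LR': ([425.6, 222.9], [-22.0, -47.0], 56), 'BL': ([396.2, 245.3], [-122.0, 38.0], 47)}
0 {'LL': ([398.7, 218.8], [-26.0, 47.0], 44), 'LR': ([424.7, 224.5], [-26.0, -47.0], 44), 'BL': ([395.8, 246.6], [-126.0, 38.0], 44)}
red [403.6 224.4] [398, 221, 12, 8, 48] un z45 [-42.3  25.9]
F [-9.425  3.075 38.471] M [0.911 1.718 0.008] pos [ 383.76  -290.139  270.259] g 39.9 0.1702 t 20.3333
side 0.38 45 [[424, 188], [426, 193], [421, 194], [419, 190]]
top 0.75 1551 [[231, 210], [243, 227], [243, 239], [229, 252], [212, 252], [200, 239], [200, 227], [210, 214], [219, 210]]
```

Emit:
move_arm([
  [[0,0,0],0,-0.9],
  [[0.03,0,0.1],0,-0.9],
  [[0.06,-0.01,0.15],0,-0.9],
  [[0.06,-0.01,0.15],0,-0.9],
  [[0.04,-0.01,0.2],0,-0.9],
  [[0,0,0.25],0,-0.9],
  [[0,0,0.25],0,-0.9],
  [[0,0,0.25],0,-0.9],
  [[0,0,0.25],0,-0.9],
  [[0,0,0.2],0,-0.9],
  [[0,0,0.1],0,-0.9],
  [[0,0,0],0,-0.9],
])

```text
t: 21.53
eef_pos: [390.1, -291.1, 326.0]
tcp_rot: [3.141, -0.001, -0.189]
ft_force: [0.1, -0.4, -2.0]
opening: 0.168
grip_force: 39.3
```

Run:
```python
from lip import *
a,b=look((-15,-10,-5,0,5))
reds(b);lip()
g=b["image"]
g=b["image"].astype(int)
for r in range(206,246,2): print(r,' '.join('%3d'%v for v in g[r,388:424].mean(1)))
```

```text
tcp un [-153.2   -0.1] z 326.0 F [ 0.1 -0.4 -2. ] yaw -0.189 t 21.5333
-15 {'LL': ([403.5, 209.8], [-11.0, 47.0], 136), 'LR': ([430.9, 215.8], [-12.0, -47.0], 136), 'BL': ([399.6, 239.0], [-108.0, 38.0], 110)}
-10 {'LL': ([402.8, 211.0], [-13.0, 47.0], 124), 'LR': ([430.0, 216.9], [-13.0, -47.0], 124), 'BL': ([399.2, 240.2], [-112.0, 38.0], 107)}
-5 {'LL': ([402.1, 212.4], [-16.0, 47.0], 112), 'LR': ([429.1, 218.4], [-16.0, -47.0], 112), 'BL': ([398.8, 241.5], [-116.0, 38.0], 103)}
0 {'LL': ([401.4, 214.1], [-20.0, 47.0], 100), 'LR': ([428.2, 220.0], [-20.0, -47.0], 100), 'BL': ([398.5, 242.8], [-120.0, 38.0], 100)}
5 {'LL': ([400.6, 216.1], [-25.0, 47.0], 89), 'LR': ([427.3, 222.0], [-25.0, -47.0], 89), 'BL': ([398.1, 244.2], [-124.0, 38.0], 97)}
F [-0.361 -0.227 -1.424] M [ 0.076  0.079 -0.002] pos [ 389.982 -291.07   325.224] g 39.3 0.1647 t 21.6333
side 0.73 386 [[212, 272], [217, 278], [217, 287], [212, 293], [204, 293], [198, 289], [197, 279], [204, 272]]
top 0.38 54 [[406, 225], [399, 234], [400, 226]]
206 149 149 152 152 156 160 159 158 159 157 163 162 161 161 162 157 159 161
[... 2184 characters left out ...]
  53  57  64  56  52  60  68  68  74  67  67  61  68  62  56  57  59  59  61  61  63  62  66  64  65  66  63
238  64  54  52  52  50  47  44  47  47  42  45  54  58  64  67  70  67  68  72  69  63  59  57  57  59  59  63  59  62  60  61  63  61  66  67  64
240  58  46  46  46  41  43  46  43  45  50  56  59  65  68  62  64  60  57  56  49  47  46  50  50  49  54  50  59  57  56  60  61  61  65  63  64
242  49  45  47  45  42  43  48  48  52  63  64  64  63  62  59  56  46  46  42  41  43  41  43  50  54  49  44  45  48  49  54  54  58  52  59  62
244  48  43  46  45  42  49  51  55  57  60  59  54  52  48  50  50  47  45  49  45  46  50  49  50  48  42  44  41  43  42  46  48  49  51  50  56
```

Run:
```python
from lip import *
F=[]
for i in range(8):
    b=read_camera("top" if i%2 else "side");F.append(np.r_[env.state()["ft_force"],env.state()["moment"]])
    if not i%2:a=b
print(np.mean(F,0).round(3),env.state()["eef_pos"])
g=b["image"].astype(int)
for r in range(206,246,2): print(r,' '.join('%3d'%v for v in (g[r,388:424,0]-g[r,388:424,1])))
g=a["image"].astype(int);m=(g[...,0]-g[...,1]>40);ys,xs=np.nonzero(m[120:230,330:480]);print("side red",len(xs),[(x+330,y+120) for x,y in zip(xs,ys)][:40])
```

```text
[-0.139 -0.019 -1.174  0.057  0.047 -0.008] [ 390.047 -291.111  325.206]
206  -1  -1   0   0  -3  -2  -1  -1  -2  -2  -2  -3  -1  -2   0  -1  -1  -3  -1  -2   0  -2  -2  -2  -3  -2  -2   0   1   0  -1  -2  -1  -1  -2  -1
208   4   1   4   0   1  -3  -2  -1  -3   1   0  -1  -2  -2  -1   0  -2  -3   0  -1  -1   0  -1  -2   0  -1  -1   0   0  -1   1  -1  -1  -2  -1  -1
210  15  18  15  15  15  13   7   1  -1   0  -1  -1  -1  -1  -1  -1  -2  -2  -2  -3  -3  -2  -3   0  -2  -1  -1  -3  -1  -2  -1  -2  -2  -3   0   0
212  19  20  22  19  24  17   3  -1  -1   0  -2  -2   0  -1  -2  -3  -1  -3  -4  -2  -3  -1  -1  -1  -1   0  -3  -2  -2  -2   0  -1  -1  -1  -1  -2
214  21  23  22  21  20  11   4  -1  -1  -1  -1  -1   1   1   0  -2   1  -2   2   0  -1  -2  -1  -1  -2  -2  -2  -3  -5   0  -1   0  -2   1   0  -2
216  21  22  19  13   9   4  -1  -2  -3  -2  -2  -6  -2  -3  -2  -3  -3  -4   0   0  -1  -1  -1  -1  -2   0   1   0  -1  -3  -3  -1   0  -1   0   3
218   5   2   2   2  -2  -1  -1  -1  -2  -2  -2  -2  -4  -2  -1  -5  -2  -3  -1  -5  -1  -3  -5  -2  -1  -3  -2  -3  -1   1   2   3  10   5
[... 1246 characters left out ...]
 1   6   6   6   8  10   9   7   9   6   5   5   9   6   5   7   7   5   6   7   7   5   5   6
238   0   1  -3  -2  -2  -3   0   0   2   2  -3   4   5   8   7   8   8   9  10   8   7   8   5   6   3   9   6   6   6   6   7   6   9   6  10   7
240  -2  -2  -1  -5   0   0   2  -1  -3   4   5   8   7   8   8   6   9   6   7   6   0  -1   2   3   1   7   5   5   6   9   7   6   7   8   8   8
242  -1  -2  -4  -1  -2   0   0   2   3   7   9   6   7   9   8   5   3   4   1   0   0   1  -1   0   0   3  -2   1   1   3   5   6   4   6   8   8
244  -2  -3  -3   0   0   4   4   5   4   6  10   5   4   9   6   3   3   5  10   4   4   2   8   4   3   0   1   2   0  -2  -1  -1   3   1   5   6
side red 0 []
```

Emit:
move_arm([
  [[0,0,0.15],0,-0.9],
  [[0,0,0.3],0,-0.9],
  [[0,0,0.4],0,-0.9],
  [[0,0,0.4],0.1,-0.9],
  [[0,0,0.3],0.2,-0.9],
  [[0,0,0.15],0.3,-0.9],
  [[0,0,0],0.4,-0.9],
  [[0,0,0],0.5,-0.9],
  [[0,0,0],0.6,-0.9],
  [[0,0,0],0.7,-0.9],
  [[0,0,0],0.8,-0.9],
  [[0,0,0],0.8,-0.9],
  [[0,0,0],0.8,-0.9],
  [[0,0,0],0.8,-0.9],
  [[0,0,0],0.8,-0.9],
  [[0,0,0],0.7,-0.9],
  [[0,0,0],0.5,-0.9],
  [[0,0,0],0.3,-0.9],
  [[0,0,0],0.1,-0.9],
])

```text
t: 23.82
eef_pos: [390.0, -291.1, 376.3]
tcp_rot: [3.142, 0.0, 0.485]
ft_force: [0.6, 0.2, -1.4]
opening: 0.164
grip_force: 39.3
```

```bash
cat >> lip.py <<'E'
def redmap(c,box):
    x0,y0,x1,y1=box;g=c["image"].astype(int);d=g[...,0]-g[...,1]
    m=np.zeros(d.shape,np.uint8);m[y0:y1,x0:x1]=(d[y0:y1,x0:x1]>28)
    n,_,st,ce=cv2.connectedComponentsWithStats(m)
    for i in range(1,n):
        if st[i,4]>3:print("red",ce[i].round(1),"box",st[i].tolist())
E
python3 - <<'E'
from lip import *
a,b=look((-15,-10,-5,0))
st=env.state()
for d in(-10,0):print({k:(proj(a,v).round(1).tolist()) for k,v in model(st["eef_pos"],st["tcp_rot"][2],np.radians(d),s=10,dz=-5).items()})
print("top");redmap(b,(385,205,440,280));print("side");redmap(a,(340,120,480,240))
for r in range(218,250,2): print(r,' '.join('%3d'%v for v in (b["image"].astype(int)[r,380:424]@[1,-1,0])))
save("i.png",np.hstack([cv2.resize(b["image"][195:275,365:445],None,fx=5,fy=5,interpolation=2),cv2.resize(a["image"][120:220,340:440],None,fx=4,fy=4,interpolation=2)]))
E
```

```text
tcp un [-153.3   -0. ] z 376.3 F [ 0.6  0.2 -1.4] yaw 0.485 t 23.8167
-15 {'LL': ([378.9, 219.3], [-72.0, 125.0], 187), 'LR': ([404.4, 207.0], [-13.0, 52.0], 187), 'BL': ([394.0, 245.5], [-142.0, 58.0], 161)}
-10 {'LL': ([378.8, 220.4], [-73.0, 124.0], 174), 'LR': ([404.0, 208.2], [-15.0, 51.0], 174), 'BL': ([394.3, 246.7], [-145.0, 56.0], 157)}
-5 {'LL': ([378.7, 221.8], [-75.0, 122.0], 162), 'LR': ([403.9, 209.6], [-17.0, 49.0], 162), 'BL': ([394.7, 247.9], [-148.0, 53.0], 153)}
0 {'LL': ([378.9, 223.4], [-78.0, 120.0], 150), 'LR': ([403.8, 211.3], [-20.0, 46.0], 150), 'BL': ([395.2, 249.1], [-151.0, 50.0], 150)}
{'LL': [364.8, 174.7], 'LR': [372.9, 155.1], 'BL': [393.3, 184.1], 'BR': [399.0, 167.8], 'BLt': [396.9, 177.7], 'tail': [432.0, 171.9]}
{'LL': [366.1, 179.7], 'LR': [374.0, 160.1], 'BL': [395.4, 186.0], 'BR': [401.0, 169.7], 'BLt': [397.1, 179.0], 'tail': [431.2, 169.3]}
top
side
red [355.3 172.2] box [354, 171, 4, 4, 6]
red [351.6 180.7] box [345, 175, 15, 13, 105]
red [344.4 179.2] box [344, 178, 2, 3, 5]
218  -2   0  -1  -2  -2   2   3   5   5   3   0   2  -1  -2  -1   
[... 2113 characters left out ...]
   1  -4   0  -1   2   0  -1  -1   2   0   0   4   2   7   6   8   6   8   7   6   5   4   3  -2   3   2   1   6   3   4   6   8   7   9   6   7   9   6   2   8
244  -1   1   0  -1   0  -2  -1  -2   0  -2  -1   0   0   3   6   6   3   8   8   6   6   6   5   5   4   4   3   3  -1  -3  -2  -3   2   1   1   4   6   4   6   8  10   6   6   6
246  -1   1  -1   1   1   0   1  -1   0  -2   0   1   0   2   7   7   3   7   7   4   5   5   6   7   2   5   6   7   7   3   4   0   2   0   1   1  -1   1   0   3   5   8   7   8
248   1  -1   0  -1   0   1   1   0  -1   1   1   2   7   3   3   6   8   4   5   6   6   4   4   7   7   5   7   6   7   6   6   6   6   6   8   5   1   2   3   3   2   3   0   3
```

View pics/i.png

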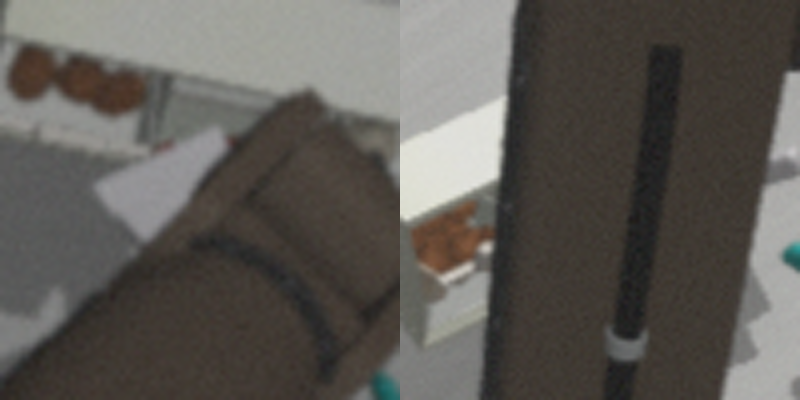

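Run:
```python
from lip import *
from scipy.optimize import least_squares
b=read_camera("top");st=env.state();p=st["eef_pos"];y=st["tcp_rot"][2]
LL=np.array([384,232.4]);LR=np.array([409,220.4])
for d in(0,10,15,20,25,30):
    for s,dz in((10,-5),(10,15)):
        m=model(p,y,np.radians(d),s=s,dz=dz);print(d,s,dz,proj(b,m["LL"]).round(1),proj(b,m["LR"]).round(1))
for s in(0,10,20):
  f=lambda q:np.r_[proj(b,model(p,y,q[0],s=s,dz=q[1])["LL"])-LL,proj(b,model(p,y,q[0],s=s,dz=q[1])["LR"])-LR]
  r=least_squares(f,[.3,0],x_scale=[.1,10]);print(s,np.degrees(r.x[0]),r.x[1],r.fun.round(1))
```

```text
0 10 -5 [379.  223.3] [403.9 211.3]
0 10 15 [379.6 222.3] [404.9 210.2]
10 10 -5 [379.7 227.3] [404.4 215.4]
10 10 15 [380.4 226.3] [405.3 214.3]
15 10 -5 [380.3 229.5] [404.8 217.7]
15 10 15 [380.9 228.6] [405.8 216.6]
20 10 -5 [381. 232.] [405.4 220.2]
20 10 15 [381.6 231.1] [406.3 219.2]
25 10 -5 [381.8 234.6] [406.1 222.8]
25 10 15 [382.5 233.7] [407.1 221.8]
30 10 -5 [382.7 237.3] [407.  225.6]
30 10 15 [383.4 236.5] [407.9 224.7]
0 28.58509984911525 65.931989780948 [-0.1  0.1  0.1 -0.1]
10 25.75060001276705 52.65913387779352 [-0.1  0.1  0.1 -0.1]
20 22.23803133477622 38.53294494443996 [-0.1  0.1  0.1 -0.1]
```

Emit:
move_arm([
  [[-0.5,0,1],0,-0.9],
  [[-0.5,0,1],0,-0.9],
  [[0,1,0.3],-0.6,-0.9],
  [[0.2,1,0],-1,-0.9],
  [[0.2,1,0],-1,-0.9],
  [[0.2,1,0],-1,-0.9],
  [[0.3,1,0],0,-0.9],
  [[0.3,1,0],0,-0.9],
  [[0.3,1,0],0,-0.9],
  [[0.3,1,-0.8],0,-0.9],
  [[0.2,0.4,-1],0,-0.9],
  [[0.2,0,-1],0,-0.9],
  [[0,0,-1],0,-0.9],
  [[0,0,-1],0,-0.9],
  [[0,0,0],0,-0.9],
])

```text
t: 25.22
eef_pos: [425.4, -38.8, 297.5]
tcp_rot: [-3.139, 0.007, 0.195]
ft_force: [-1.1, -0.1, -1.4]
opening: 0.169
grip_force: 39.3
```

Run:
```python
from lip import *
lip()
b=read_camera("top");redmap(b,(385,205,440,280))
g=b["image"].astype(int);st=env.state()
for d in(10,20,30):
    m=model(st["eef_pos"],st["tcp_rot"][2],np.radians(d),s=10,dz=-5);print(d,proj(b,m["LL"]).round(1),proj(b,m["LR"]).round(1),m["LL"][2].round())
```

```text
F [-1.114 -0.084 -1.405] M [0.028 0.07  0.041] pos [425.393 -38.811 297.503] g 39.3 0.1685 t 25.2167
side 0.66 65 [[316, 222], [321, 218], [329, 227]]
red [407.6 227.3] box [397, 223, 20, 10, 97]
red [420.5 231.2] box [418, 229, 6, 5, 22]
10 [314.8 211.6] [340.9 207.5] 54.0
20 [315.5 216.6] [341.4 212.5] 34.0
30 [316.4 222.2] [342.  218.1] 17.0
```

Emit:
move_arm([
  [[0,0,-0.5],0,-0.675],
  [[0,0,-0.5],0,-0.675],
  [[0,0,-0.5],0,-0.675],
  [[0,0,-0.4],0,-0.675],
  [[0,0,-0.3],0,-0.675],
  [[0,0,0],0,-0.66],
  [[0,0,0],0,-0.3],
  [[0,0,0],0,0],
  [[-0.1,0,0.5],0,0],
  [[-0.5,0,1],0,0],
  [[-1,-1,1],0,0],
  [[-1,-1,1],0,0],
  [[0,-0.5,0],0,0],
])

```text
t: 26.55
eef_pos: [357.1, -102.6, 332.5]
tcp_rot: [3.138, -0.004, 0.196]
ft_force: [1.0, -1.0, -0.4]
opening: 0.493
grip_force: 0.0
```

```bash
cat > fitscoop.py <<'E'
from lip import *
from scipy.optimize import least_squares
def fit():
    A=[]
    for k in("side","top"):
        c=read_camera(k)
        for d in cut_out("scoop_grip",c):
            m=d["region"];px=c["image"][m].astype(float).mean(0)
            if px[1]-px[0]<15 and d["confidence"]>.3:
                A.append((c,m,d["confidence"]));break
    def hull(c,x,y,w,sil=False):
        pts=[(142,47,-55),(142,-47,-55),(42,38,-55),(42,-38,-55),(42,38,-17),(42,-38,-17),(-52,8,39),(-52,-8,39),(-52,0,20)]
        C,S=np.cos(w),np.sin(w);return np.array([proj(c,(x+C*p[0]-S*p[1],y+S*p[0]+C*p[1],p[2]+55)) for p in pts])
    obs=[]
    for c,m,_ in A:
        cs,_=cv2.findContours(m.astype(np.uint8),0,1);q=cv2.convexHull(np.vstack([z for z in cs if cv2.contourArea(z)>20])).reshape(-1,2).astype(float)
        obs.append((c,q))
    th=np.linspace(0,2*np.pi,24,endpoint=False);D=np.stack([np.cos(th),np.sin(th)],1)
    f=lambda p:np.concatenate([(hull(c,*p)@D.T).max(0)-(q@D.T).max(0) for c,q in obs])
    best=min((least_squares(f,[430+i,-40,.2],x_scale=[20,20,.1],loss="soft_l1") for i in(0,20)),key=lambda r:r.cost)
    print([(round(a[2],2),int(a[1].sum())) for a in A],best.x.round(3),"cost",best.cost.round(1),np.abs(best.fun).max().round(1))
    return best.x
if __name__=="__main__":
    x=fit();lip()
E
python3 fitscoop.py
```

```text
[(0.59, 651), (0.79, 627)] [418.914  -7.587  -0.234] cost 215.8 15.5
F [ 0.442 -0.058  0.948] M [ 0.017 -0.005 -0.044] pos [ 359.855 -102.226  329.037] g 0.0 0.4991 t 26.75
side 0.78 599 [[346, 225], [345, 235], [336, 243], [314, 231], [328, 215], [343, 221]]
top 0.69 39 [[422, 228], [423, 232], [419, 234], [417, 230]]
```

Run:
```python
from lip import *
a=read_camera("side");b=read_camera("top")
for k,c in(("s",a),("t",b)):
  for d in cut_out("scoop_grip",c):
    m=d["region"].astype(np.uint8);cs,_=cv2.findContours(m,0,1);q=max(cs,key=cv2.contourArea)
    print(k,round(d["confidence"],2),d["at"],m.sum(),c["image"][d["region"]].mean(0).round(),cv2.approxPolyDP(cv2.convexHull(q),1.5,True).reshape(-1,2).tolist())
L=onz(a,(314,230.5),1);R=onz(a,(328,214.5),1);M=(L+R)/2;h=np.arctan2((R-L)[0],-(R-L)[1])
print(L,R,M,np.linalg.norm(R-L),"yaw",h,"grip",M[:2]-142*np.array([np.cos(h),np.sin(h)]))
for x,y,w in((*(M[:2]-142*np.array([np.cos(h),np.sin(h)])),h),):
    for p in((142,47,0),(142,-47,0),(42,38,0),(42,38,38),(42,-38,38),(-52,0,95)):
        W=(x+np.cos(w)*p[0]-np.sin(w)*p[1],y+np.sin(w)*p[0]+np.cos(w)*p[1],p[2]);print(p,proj(a,W).round(1),proj(b,W).round(1))
```

```text
s 0.9 [288.0, 160.7] 630 [ 63. 141. 136.] [[282, 123], [299, 158], [301, 174], [298, 176], [281, 176], [279, 155]]
s 0.88 [332.1, 229.1] 617 [189. 188. 189.] [[326, 215], [346, 224], [346, 234], [336, 243], [313, 231]]
s 0.66 [472.0, 201.4] 788 [ 53. 130. 126.] [[437, 181], [489, 200], [488, 220], [461, 212], [436, 184]]
t 0.87 [353.0, 137.5] 846 [48. 96. 95.] [[376, 101], [377, 104], [367, 139], [357, 158], [353, 160], [337, 152], [335, 147], [349, 128]]
t 0.71 [457.2, 308.5] 891 [39. 98. 96.] [[440, 271], [443, 271], [465, 296], [477, 316], [459, 329], [453, 324], [445, 307]]
t 0.65 [330.4, 225.6] 578 [142. 141. 144.] [[341, 214], [342, 229], [333, 243], [323, 242], [318, 218]]
[520.763  20.319   1.   ] [538.459 -62.534   1.   ] [529.611 -21.108   1.   ] 84.72159475486545 yaw 0.21042248966302163 grip [390.743 -50.768]
(142, 47, 0) [313.2 231.5] [316.5 219.3]
(142, -47, 0) [328.7 213.8] [341.8 214.8]
(42, 38, 0) [337.7 244.5] [323.7 245.7]
(42, 38, 38) [338. 239.] [323.7 244.3]
(42, -38, 38) [350.6 223.8] [344.8 240.6]
(-52, 0, 95) [369.1 237.1] [339.6 267.4]
```

Emit:
move_arm([
  [[0.05,0.75,0],0.1,-0.2],
  [[0,0.75,0],0,-0.2],
  [[0,0,-0.9],0,-0.2],
  [[0,0,-0.9],0,-0.2],
  [[0,0,-0.9],0,-0.2],
  [[0,0,0],0,-0.2],
])

```text
t: 27.65
eef_pos: [361.1, -56.9, 244.3]
tcp_rot: [-3.139, 0.005, 0.204]
ft_force: [1.1, 0.5, 0.1]
opening: 0.399
grip_force: 0.0
```

Emit:
move_arm([
  [[0,0,0],0,-0.7],
  [[0,0,0],0,-0.7],
  [[0,0,0],0,-0.7],
  [[0,0,0],0,-0.7],
  [[0,0,0],0,-0.7],
  [[0,0,0.5],0,-0.7],
  [[0,0,1],0,-0.7],
  [[0,0,0.8],0,-0.7],
  [[0,0,0.2],0,-0.67],
  [[0,0,0],0,-0.667],
  [[0,0,0],0,-0.665],
  [[0,0,0],0,-0.665],
])

```text
t: 28.65
eef_pos: [361.2, -57.2, 321.5]
tcp_rot: [-3.141, 0.001, 0.203]
ft_force: [0.0, -0.3, -2.2]
opening: 0.168
grip_force: 4.4
```

```bash
cat >> lip.py <<'E'
def look2(ths,s=-37,dz=0):
    st=env.state();print("tcp un",un(st["eef_pos"]).round(1),"pos",st["eef_pos"].round(1),"F",st["ft_force"].round(1),"M",st["moment"].round(2),"yaw",st["tcp_rot"][2].round(3),"g",round(st["grip_force"],1),round(st["opening"],4),"t",st["t"])
    C=[]
    for k in("side","top"):
        c=read_camera(k);C.append(c)
        for d in cut_out("scoop_grip",c):
            m=d["region"];px=c["image"][m].astype(float).mean(0)
            if abs(px[1]-px[0])<12 and px.mean()>95 and m.sum()<1200:
                cs,_=cv2.findContours(m.astype(np.uint8),0,1);q=max(cs,key=cv2.contourArea)
                print(k,round(d["confidence"],2),m.sum(),cv2.approxPolyDP(cv2.convexHull(q),1.5,True).reshape(-1,2).tolist())
    for d in ths:
        m=model(st["eef_pos"],st["tcp_rot"][2],np.radians(d),s=s,dz=dz)
        print(d,{k:(proj(C[0],v).round(1).tolist(),proj(C[1],v).round(1).tolist(),un(v).round().tolist(),round(v[2])) for k,v in m.items() if k in("LL","LR","BL")})
    return C
E
python3 -c "
from lip import *
look2((0,10,20,30))"
```

```text
tcp un [-225.3  224.4] pos [361.2 -57.2 321.5] F [ 0.  -0.3 -2.2] M [-0.05  0.01 -0.08] yaw 0.203 g 4.4 0.1679 t 28.65
side 0.64 474 [[331, 209], [341, 212], [341, 236], [317, 226]]
top 0.7 105 [[345, 233], [336, 231], [332, 227], [342, 224], [344, 225]]
0 {'LL': ([312.5, 219.3], [316.4, 214.8], [-82.0, 334.0], 77), 'LR': ([328.9, 201.2], [342.8, 210.3], [-47.0, 247.0], 77), 'BL': ([338.0, 232.7], [323.7, 242.3], [-171.0, 288.0], 77)}
10 {'LL': ([316.2, 226.1], [317.2, 220.5], [-97.0, 328.0], 48), 'LR': ([332.3, 208.1], [343.3, 216.1], [-61.0, 241.0], 48), 'BL': ([341.3, 236.7], [324.4, 246.6], [-184.0, 282.0], 65)}
20 {'LL': ([320.9, 233.0], [318.3, 227.2], [-115.0, 321.0], 22), 'LR': ([336.7, 215.0], [344.0, 222.8], [-79.0, 234.0], 22), 'BL': ([345.0, 240.5], [325.2, 251.4], [-199.0, 276.0], 56)}
30 {'LL': ([326.5, 239.9], [319.5, 234.7], [-138.0, 311.0], 0), 'LR': ([342.0, 221.7], [344.9, 230.4], [-102.0, 224.0], 0), 'BL': ([349.1, 244.1], [326.0, 256.4], [-215.0, 270.0], 50)}
```

Emit:
move_arm([
  [[0,0,0],0,-0.665],
  [[0,0,0.1],0,-0.665],
  [[0,0,0],0,-0.668],
])

```text
t: 29.1
eef_pos: [361.5, -57.3, 325.5]
tcp_rot: [3.142, 0.0, 0.203]
ft_force: [0.5, 0.1, -0.5]
opening: 0.169
grip_force: 13.2
```

```bash
python3 -c "
from lip import *
look2((15,20,25,30))"
```

```text
tcp un [-225.   224.3] pos [361.5 -57.3 325.5] F [ 0.5  0.1 -0.5] M [-0.02  0.1  -0.03] yaw 0.203 g 13.2 0.1692 t 29.1
side 0.72 262 [[341, 220], [344, 229], [343, 241], [327, 238], [326, 236], [336, 223]]
15 {'LL': ([318.4, 228.9], [317.8, 223.4], [-105.0, 325.0], 38), 'LR': ([334.4, 210.8], [343.7, 219.1], [-69.0, 238.0], 38), 'BL': ([343.1, 237.9], [324.8, 248.8], [-191.0, 279.0], 64)}
20 {'LL': ([320.9, 232.4], [318.3, 226.9], [-115.0, 321.0], 26), 'LR': ([336.7, 214.3], [344.1, 222.5], [-79.0, 234.0], 26), 'BL': ([345.0, 239.8], [325.2, 251.2], [-198.0, 276.0], 60)}
25 {'LL': ([323.6, 235.8], [318.9, 230.6], [-126.0, 316.0], 14), 'LR': ([339.3, 217.7], [344.5, 226.2], [-90.0, 229.0], 14), 'BL': ([347.1, 241.7], [325.6, 253.6], [-206.0, 273.0], 57)}
30 {'LL': ([326.5, 239.2], [319.5, 234.5], [-138.0, 311.0], 4), 'LR': ([342.0, 221.0], [345.0, 230.1], [-102.0, 224.0], 4), 'BL': ([349.2, 243.5], [326.0, 256.2], [-214.0, 270.0], 54)}
```

Emit:
move_arm([
  [[0,0,0.3],-0.4,-0.7],
  [[0,0,0.9],-0.9,-0.75],
  [[0,0,0.9],-0.9,-0.8],
  [[0,0,0.9],-0.9,-0.8],
  [[0,0,0],-0.9,-0.8],
  [[-0.1,-0.5,0],-0.9,-0.8],
  [[-0.18,-0.9,0],0,-0.8],
  [[-0.18,-0.9,0],0,-0.8],
  [[-0.18,-0.9,0],0,-0.8],
  [[-0.18,-0.9,0],0,-0.8],
  [[-0.18,-0.9,0],0,-0.8],
  [[-0.18,-0.9,0],0,-0.8],
  [[-0.18,-0.9,0],0,-0.8],
  [[-0.09,-0.54,0],0,-0.8],
  [[0,0,0],0,-0.8],
])

```text
t: 30.55
eef_pos: [317.5, -279.9, 415.2]
tcp_rot: [3.141, -0.0, -0.191]
ft_force: [0.0, 0.2, -1.5]
opening: 0.169
grip_force: 30.0
```

```bash
python3 -c "
from lip import *
C=look2((20,25,30,35))
redmap(C[1],(385,205,440,280))"
```

```text
tcp un [-226.6   -2.6] pos [ 317.5 -279.9  415.2] F [ 0.   0.2 -1.5] M [0.07 0.12 0.03] yaw -0.191 g 30.0 0.1685 t 30.55
top 0.73 199 [[414, 241], [413, 244], [398, 255], [398, 238]]
20 {'LL': ([384.6, 179.1], [399.1, 232.7], [-88.0, 44.0], 116), 'LR': ([406.1, 168.6], [426.4, 238.8], [-88.0, -50.0], 116), 'BL': ([404.7, 190.7], [397.9, 259.4], [-182.0, 35.0], 150)}
25 {'LL': ([386.2, 183.4], [398.0, 236.5], [-100.0, 44.0], 104), 'LR': ([407.5, 172.8], [425.1, 242.6], [-100.0, -50.0], 104), 'BL': ([406.0, 193.0], [397.2, 262.0], [-190.0, 35.0], 146)}
30 {'LL': ([387.9, 187.6], [396.8, 240.6], [-112.0, 44.0], 94), 'LR': ([409.2, 177.1], [423.8, 246.6], [-113.0, -50.0], 94), 'BL': ([407.5, 195.3], [396.6, 264.6], [-199.0, 35.0], 144)}
35 {'LL': ([389.8, 191.9], [395.7, 244.7], [-126.0, 44.0], 84), 'LR': ([411.1, 181.2], [422.5, 250.8], [-126.0, -50.0], 84), 'BL': ([409.0, 197.5], [396.0, 267.3], [-208.0, 35.0], 142)}
red [410.  227.6] box [403, 223, 14, 10, 76]
red [398.7 226.4] box [397, 224, 5, 5, 19]
red [420.5 231.2] box [418, 229, 6, 5, 22]
```

Emit:
move_arm([
  [[0.016,0.085,-0.66],0,-0.8],
  [[0,0,-0.66],0,-0.8],
  [[0.186,-0.035,-0.233],0,-0.8],
  [[0.186,-0.035,-0.233],0,-0.8],
  [[0.186,-0.035,-0.233],0,-0.8],
  [[0.209,-0.04,-0.088],0,-0.8],
  [[0.209,-0.04,-0.088],0,-0.8],
  [[0.209,-0.04,-0.088],0,-0.8],
  [[0.209,-0.04,-0.088],0,-0.8],
  [[0.209,-0.04,-0.088],0,-0.8],
  [[0.209,-0.04,-0.088],0,-0.8],
  [[0,0,0],0,-0.8],
])

```text
t: 31.75
eef_pos: [373.0, -285.3, 339.4]
tcp_rot: [3.141, 0.002, -0.188]
ft_force: [-9.5, 0.4, 10.1]
opening: 0.167
grip_force: 30.0
```

```bash
python3 -c "
from lip import *
C=look2((20,25,30))
redmap(C[1],(385,205,440,280))"
```

```text
tcp un [-171.1    2.5] pos [ 373.  -285.3  339.4] F [-9.5  0.4 10.1] M [-0.07  1.42 -0.08] yaw -0.188 g 30.0 0.1666 t 31.75
20 {'LL': ([372.1, 182.3], [397.4, 220.5], [-33.0, 50.0], 40), 'LR': ([392.5, 172.3], [423.3, 226.3], [-33.0, -44.0], 40), 'BL': ([390.3, 193.3], [396.2, 245.5], [-127.0, 41.0], 74)}
25 {'LL': ([373.6, 186.3], [396.3, 224.2], [-44.0, 50.0], 28), 'LR': ([393.9, 176.3], [422.1, 229.9], [-44.0, -44.0], 28), 'BL': ([391.6, 195.5], [395.6, 248.0], [-135.0, 41.0], 70)}
30 {'LL': ([375.2, 190.3], [395.2, 228.1], [-57.0, 50.0], 18), 'LR': ([395.5, 180.3], [420.9, 233.8], [-57.0, -44.0], 18), 'BL': ([392.9, 197.7], [395.0, 250.5], [-144.0, 40.0], 68)}
red [405.  226.3] box [397, 223, 17, 8, 74]
```

Emit:
move_arm([
  [[-0.123,0.007,-0.123],0,-0.675],
  [[-0.123,0.007,-0.123],0,-0.675],
  [[-0.123,0.007,-0.123],0,-0.675],
  [[-0.123,0.007,-0.123],0,-0.675],
  [[-0.142,0.027,-0.118],0,-0.675],
  [[-0.142,0.027,-0.118],0,-0.675],
  [[-0.142,0.027,-0.118],0,-0.675],
  [[0,0,0],0,-0.675],
])

```text
t: 32.62
eef_pos: [345.1, -281.7, 313.8]
tcp_rot: [-3.142, 0.0, -0.188]
ft_force: [-0.6, 2.7, 6.6]
opening: 0.168
grip_force: 30.0
```

```bash
python3 -c "
from lip import *
C=look2((5,10,15,20))
redmap(C[1],(385,205,440,280))
g=C[1]['image'].astype(int)
for r in range(216,246,2): print(r,' '.join('%3d'%v for v in g[r,390:420].mean(1)))"
```

```text
tcp un [-199.2    0.7] pos [ 345.1 -281.7  313.8] F [-0.6  2.7  6.6] M [0.6  0.07 0.11] yaw -0.188 g 30.0 0.1675 t 32.6167
top 0.52 250 [[419, 231], [397, 247], [397, 231], [399, 226]]
5 {'LL': ([372.9, 179.6], [398.5, 219.8], [-32.0, 48.0], 54), 'LR': ([393.4, 169.6], [424.7, 225.6], [-32.0, -46.0], 54), 'BL': ([391.2, 195.9], [396.0, 247.4], [-132.0, 39.0], 63)}
10 {'LL': ([373.7, 183.5], [397.5, 222.8], [-41.0, 48.0], 40), 'LR': ([394.2, 173.5], [423.5, 228.5], [-41.0, -46.0], 40), 'BL': ([392.2, 198.2], [395.4, 249.6], [-139.0, 39.0], 58)}
15 {'LL': ([374.8, 187.4], [396.4, 226.0], [-50.0, 48.0], 27), 'LR': ([395.1, 177.4], [422.3, 231.7], [-50.0, -46.0], 27), 'BL': ([393.2, 200.5], [394.8, 251.9], [-147.0, 39.0], 53)}
20 {'LL': ([376.1, 191.4], [395.4, 229.4], [-61.0, 48.0], 14), 'LR': ([396.3, 181.3], [421.0, 235.1], [-61.0, -46.0], 14), 'BL': ([394.4, 202.8], [394.2, 254.3], [-155.0, 39.0], 48)}
red [411.3 225. ] box [398, 220, 28, 11, 127]
216  61  69  79  76  77  86  85  84 100 108 107 106 108 105 108 106 105 104 103 104 102 103 104 107 108 113 113 118 123 126
218 130 128 11
[... 1021 characters left out ...]
 103 103 102 102 104 101 103 105 104 102 105 103 100  94  80  68  62  57  60  65
236  89  93 103 122 137 135 123  93  86  97 103 100 101 103 102 102 101 104 100 101  93  83  73  62  58  58  59  58  60  60
238  89  97 113 130 137 136 119  87  83  97 102 101  98 101  98 104 103  99  92  74  58  52  56  52  58  58  62  57  59  59
240  90 102 120 133 137 131 112  90 106 135 135 128 130 117 112 106  92  72  56  51  52  54  56  58  60  61  60  57  62  50
242  92 110 131 137 135 127 108  89 117 150 157 158 154 146 120  94  62  48  55  53  60  62  59  59  57  61  60  52  55  52
244  98 120 133 137 135 124 100  83 117 148 154 140 113  81  57  49  51  59  62  59  57  58  60  55  61  53  54  56  60  66
```

Emit:
move_arm([
  [[-0.092,0.017,-0.151],0,-0.675],
  [[-0.092,0.017,-0.151],0,-0.675],
  [[-0.092,0.017,-0.151],0,-0.675],
  [[-0.036,0.007,-0.139],0,-0.675],
  [[-0.036,0.007,-0.139],0,-0.675],
  [[0,0,0],0,-0.675],
])

```text
t: 33.32
eef_pos: [334.9, -280.2, 291.4]
tcp_rot: [3.141, -0.001, -0.189]
ft_force: [-1.1, -0.3, 4.4]
opening: 0.172
grip_force: 30.0
```

```bash
python3 -c "
from lip import *
C=look2((-10,-5,0,5,10))
redmap(C[1],(385,205,440,280))
g=C[1]['image'].astype(int)
for r in range(212,244,2): print(r,' '.join('%3d'%v for v in g[r,390:428]@[1,-1,0]))"
```

```text
tcp un [-209.4    0.3] pos [ 334.9 -280.2  291.4] F [-1.1 -0.3  4.4] M [-0.01  0.   -0.03] yaw -0.189 g 30.0 0.1717 t 33.3167
top 0.61 421 [[424, 227], [422, 237], [398, 246], [400, 221], [403, 220]]
-10 {'LL': ([372.5, 174.2], [400.0, 216.7], [-25.0, 47.0], 78), 'LR': ([393.3, 164.2], [426.6, 222.6], [-25.0, -47.0], 78), 'BL': ([389.8, 194.6], [396.5, 245.3], [-124.0, 38.0], 61)}
-5 {'LL': ([372.8, 177.7], [399.1, 218.8], [-30.0, 47.0], 62), 'LR': ([393.4, 167.7], [425.4, 224.6], [-30.0, -47.0], 62), 'BL': ([390.5, 196.9], [395.9, 247.1], [-129.0, 38.0], 54)}
0 {'LL': ([373.2, 181.4], [398.2, 221.1], [-35.0, 47.0], 47), 'LR': ([393.7, 171.4], [424.2, 226.8], [-35.0, -47.0], 47), 'BL': ([391.2, 199.2], [395.3, 249.0], [-135.0, 38.0], 47)}
5 {'LL': ([373.9, 185.1], [397.2, 223.7], [-42.0, 47.0], 32), 'LR': ([394.2, 175.1], [423.1, 229.4], [-43.0, -47.0], 32), 'BL': ([392.1, 201.5], [394.7, 251.0], [-142.0, 38.0], 41)}
10 {'LL': ([374.8, 188.9], [396.2, 226.6], [-51.0, 47.0], 18), 'LR': ([395.0, 178.9], [421.9, 232.3], [-51.0, -47.0], 18), 'BL': ([393.1, 203.7], [394.1, 253.2], [-149.0
[... 2024 characters left out ...]
   0   0   0   0   0   1   1   2   1   2   2   0   1   0  -1  -2  -2  -2  -3
236  -2  -3  -3  -3  -2  -3  -2   1  -1   0   0   0   1   0   1   1  -1   1   0   0  -1   2   1   1  -1  -1   1   0   2   1   1   0  -1  -2  -2   0  -3  -3
238   0  -1   0  -4  -2   0  -2   0   1   1   2  -1  -2  -1   1   0  -1   0  -2   2  -1  -1   3   0   1   5   2   4   6   4   1   1   0  -3  -2  -3  -2  -1
240   0   1  -3  -2  -3   0  -2   0   2   2   1   1   1   3   1   0   1  -2   0   0   1   2   1   3   6  10   8   7   8   8   6   5  -1  -2  -1  -2  -2   0
242  -1  -3  -3  -1   0  -3   0  -2  -1   1   1   1   2   0  -1   2   1   0   0   1   4   4   6   6   9   7   9   6   7   6   7   3  -2  -1   1   0   0  -4
```

Emit:
move_arm([
  [[-0.01,0.002,-0.143],0,-0.675],
  [[-0.01,0.002,-0.143],0,-0.675],
  [[0,0,-0.143],0,-0.675],
  [[0.03,-0.006,-0.1],0,-0.68],
  [[0.098,-0.019,0],0,-0.75],
  [[0.098,-0.019,0],0,-0.75],
  [[0.098,-0.019,0],0,-0.75],
  [[0,0,0],0,-0.75],
])

```text
t: 34.18
eef_pos: [344.4, -281.8, 275.6]
tcp_rot: [-3.142, 0.0, -0.188]
ft_force: [-1.3, -0.5, -1.1]
opening: 0.165
grip_force: 30.0
```

```bash
python3 -c "
from lip import *
C=look2((-15,-10,-5,0))
redmap(C[1],(385,205,440,280))"
```

```text
tcp un [-199.8    0.5] pos [ 344.4 -281.8  275.6] F [-1.3 -0.5 -1.1] M [0.05 0.09 0.03] yaw -0.188 g 30.0 0.1646 t 34.1833
top 0.73 464 [[403, 215], [426, 221], [422, 237], [407, 240], [398, 238], [398, 227]]
-15 {'LL': ([370.5, 171.9], [400.7, 213.3], [-13.0, 47.0], 79), 'LR': ([391.2, 162.0], [427.1, 219.1], [-13.0, -47.0], 79), 'BL': ([387.1, 193.2], [396.9, 241.6], [-109.0, 38.0], 53)}
-10 {'LL': ([370.6, 175.2], [399.8, 214.9], [-16.0, 47.0], 62), 'LR': ([391.1, 165.3], [426.0, 220.7], [-16.0, -47.0], 62), 'BL': ([387.6, 195.4], [396.3, 243.2], [-114.0, 38.0], 45)}
-5 {'LL': ([370.8, 178.7], [398.9, 216.9], [-20.0, 47.0], 47), 'LR': ([391.2, 168.8], [424.9, 222.7], [-20.0, -47.0], 47), 'BL': ([388.3, 197.6], [395.7, 245.0], [-120.0, 38.0], 38)}
0 {'LL': ([371.3, 182.3], [398.0, 219.2], [-26.0, 47.0], 31), 'LR': ([391.5, 172.4], [423.8, 224.9], [-26.0, -47.0], 31), 'BL': ([389.0, 199.9], [395.1, 246.9], [-126.0, 38.0], 31)}
red [401.1 219.7] box [399, 217, 5, 6, 24]
red [420.  226.4] box [418, 224, 5, 6, 25]
red [410.6 230.8] box [408, 229, 6, 5, 23]
red [402.1 239.7] box [399, 237, 7, 6, 28]
```

Emit:
move_arm([
  [[0,0,0.08],0,-0.9],
  [[0,0,0.15],0,-0.9],
  [[0,0,0.2],0,-0.9],
  [[-0.02,0,0.25],0,-0.9],
  [[-0.05,0.01,0.3],0,-0.9],
  [[-0.08,0.015,0.3],0,-0.9],
  [[-0.1,0.02,0.3],0,-0.9],
  [[-0.12,0.02,0.3],0,-0.9],
  [[-0.12,0.02,0.3],0,-0.9],
  [[-0.12,0.02,0.3],0,-0.9],
  [[-0.1,0.02,0.25],0,-0.9],
  [[-0.06,0.01,0.15],0,-0.9],
  [[-0.03,0,0.1],0,-0.9],
  [[0,0,0],0,-0.9],
])

```text
t: 35.55
eef_pos: [319.7, -277.7, 365.7]
tcp_rot: [3.141, -0.001, -0.189]
ft_force: [0.6, -0.2, -1.2]
opening: 0.168
grip_force: 30.0
```

```bash
python3 -c "
from lip import *
C=look2((-20,-15,-10,-5))
redmap(C[1],(385,205,440,280))"
```

```text
tcp un [-224.8   -0.1] pos [ 319.7 -277.7  365.7] F [ 0.6 -0.2 -1.2] M [0.08 0.15 0.03] yaw -0.189 g 30.0 0.1678 t 35.55
top 0.89 475 [[408, 219], [430, 224], [427, 239], [401, 239], [402, 228]]
-20 {'LL': ([377.7, 156.6], [404.5, 214.1], [-36.0, 47.0], 185), 'LR': ([399.7, 146.3], [432.8, 220.3], [-36.0, -47.0], 185), 'BL': ([394.7, 180.2], [400.2, 243.8], [-130.0, 38.0], 151)}
-15 {'LL': ([377.4, 160.1], [403.6, 215.4], [-38.0, 47.0], 169), 'LR': ([399.2, 149.8], [431.6, 221.6], [-38.0, -47.0], 169), 'BL': ([395.1, 182.5], [399.5, 245.3], [-134.0, 38.0], 143)}
-10 {'LL': ([377.3, 163.7], [402.7, 217.2], [-41.0, 47.0], 153), 'LR': ([399.0, 153.4], [430.4, 223.3], [-41.0, -47.0], 153), 'BL': ([395.6, 184.9], [398.9, 247.0], [-139.0, 38.0], 135)}
-5 {'LL': ([377.6, 167.4], [401.7, 219.3], [-45.0, 47.0], 137), 'LR': ([399.1, 157.2], [429.2, 225.3], [-45.0, -47.0], 137), 'BL': ([396.3, 187.3], [398.3, 248.9], [-145.0, 38.0], 128)}
red [404.2 221.9] box [402, 219, 6, 7, 33]
red [410.8 241.7] box [402, 236, 21, 11, 72]
```

Emit:
move_arm([
  [[0,0,0.15],0.1,-0.9],
  [[0,0.05,0.3],0.25,-0.9],
  [[0.03,0.12,0.2],0.4,-0.9],
  [[0.06,0.2,0.05],0.5,-0.9],
  [[0.1,0.28,0],0.6,-0.9],
  [[0.13,0.36,0],0.6,-0.9],
  [[0.16,0.44,0],0.6,-0.9],
  [[0.18,0.5,0],0.6,-0.9],
  [[0.18,0.5,0],0.6,-0.9],
  [[0.18,0.5,0],0.6,-0.9],
  [[0.18,0.5,0],0.6,-0.9],
  [[0.18,0.5,0],0.6,-0.9],
  [[0.18,0.5,0],0.6,-0.9],
  [[0.18,0.5,0],0.6,-0.9],
  [[0.18,0.5,0],0.6,-0.9],
  [[0.18,0.5,0],0.6,-0.9],
  [[0.18,0.5,0],0.6,-0.9],
  [[0.15,0.5,0],0.6,-0.9],
  [[0.15,0.5,0],0.6,-0.9],
  [[0.15,0.5,0],0.6,-0.9],
])

```text
t: 37.42
eef_pos: [401.9, -38.2, 386.9]
tcp_rot: [3.141, -0.001, 0.684]
ft_force: [0.3, 0.4, -0.9]
opening: 0.167
grip_force: 30.0
```

Emit:
move_arm([
  [[0.05,0.5,0],0.6,-0.9],
  [[0.03,0.5,0],0.6,-0.9],
  [[0.02,0.5,0],0.6,-0.9],
  [[0.02,0.5,0],0.6,-0.9],
  [[0.02,0.5,0],0.6,-0.9],
  [[0.02,0.5,0],0.6,-0.9],
  [[0.02,0.5,0],0.6,-0.9],
  [[0.02,0.5,0],0.6,-0.9],
  [[0,0.5,0],0.6,-0.9],
  [[0,0.5,0],0.6,-0.9],
  [[0,0.45,0],0.5,-0.9],
  [[0,0.4,0],0.4,-0.9],
  [[0,0.36,0],0.3,-0.9],
  [[0,0.3,0],0.25,-0.9],
  [[0,0.26,0],0.2,-0.9],
  [[0,0.2,0],0.1,-0.9],
  [[0,0.15,0],0.05,-0.9],
  [[0,0.1,0],0,-0.9],
  [[0,0.06,0],0,-0.9],
  [[0,0.03,0],0,-0.9],
])

```text
t: 39.08
eef_pos: [407.8, 180.1, 386.1]
tcp_rot: [3.142, 0.0, 1.303]
ft_force: [-0.2, -0.2, -1.7]
opening: 0.165
grip_force: 30.0
```

```bash
python3 -c "
from lip import *
C=look2((-15,-10,-5))
print('bin');redmap(C[1],(385,205,440,250))
print('scoop');redmap(C[1],(190,205,300,300));print('side');redmap(C[0],(200,220,330,340))
print('floor');redmap(C[1],(270,210,390,300))"
```

```text
tcp un [-223.9  466.2] pos [407.8 180.1 386.1] F [-0.2 -0.2 -1.7] M [-0.17 -0.06  0.04] yaw 1.303 g 30.0 0.165 t 39.0833
side 0.73 1028 [[290, 253], [274, 281], [243, 292], [234, 273], [234, 265], [263, 253]]
side 0.48 737 [[413, 127], [407, 135], [379, 148], [334, 164], [330, 163], [331, 159], [407, 125]]
top 0.66 386 [[227, 215], [228, 241], [212, 239], [210, 236], [218, 214], [220, 212]]
-15 {'LL': ([241.0, 293.9], [207.0, 238.2], [-256.0, 656.0], 189), 'LR': ([230.0, 265.8], [216.8, 211.1], [-162.0, 649.0], 189), 'BL': ([273.5, 280.7], [237.4, 245.4], [-255.0, 559.0], 163)}
-10 {'LL': ([243.0, 295.8], [209.0, 239.2], [-256.0, 653.0], 173), 'LR': ([232.0, 267.9], [218.7, 212.3], [-162.0, 646.0], 173), 'BL': ([275.4, 281.1], [239.2, 246.1], [-255.0, 555.0], 156)}
-5 {'LL': ([245.4, 297.3], [211.4, 240.2], [-256.0, 649.0], 157), 'LR': ([234.5, 269.7], [221.0, 213.5], [-163.0, 642.0], 157), 'BL': ([277.4, 281.4], [241.2, 246.9], [-255.0, 549.0], 148)}
bin
scoop
red [191.8 289.3] box [190, 282, 6, 16, 66]
side
red [218.3 238.1] box [200, 220, 52, 50, 1523]
red [247.9 249.3] box [240, 242, 17, 16, 205]
red [272.5 253.5] box [270, 251, 6, 6, 6]
red [262.  269.1] box [252, 258, 22, 22, 276]
red [216.1 319.3] box [200, 299, 33, 41, 91]
floor
```

Emit:
move_arm([
  [[0,0,-0.2],0,-0.9],
  [[0,0,-0.4],0,-0.9],
  [[0,0,-0.4],0,-0.9],
  [[0,0,-0.25],0,-0.75],
  [[0,0,-0.05],0,-0.68],
  [[0,0,0],0,-0.67],
  [[0,0,0],0,-0.667],
  [[0,0,0],0,-0.666],
  [[0,0,0],0,-0.666],
])

```text
t: 40.03
eef_pos: [407.9, 180.1, 347.7]
tcp_rot: [3.141, -0.001, 1.303]
ft_force: [0.3, 0.2, -1.4]
opening: 0.165
grip_force: 7.3
```

```bash
python3 -c "
from lip import *
C=look2((-15,-10,0,10,20))
print('side');redmap(C[0],(225,255,330,340))
print('top');redmap(C[1],(200,212,300,260))"
```

```text
tcp un [-223.9  466.2] pos [407.9 180.1 347.7] F [ 0.3  0.2 -1.4] M [-0.14 -0.05  0.01] yaw 1.303 g 7.3 0.1647 t 40.0333
-15 {'LL': ([243.3, 299.3], [209.7, 239.8], [-256.0, 656.0], 151), 'LR': ([232.5, 271.6], [219.3, 213.3], [-162.0, 649.0], 151), 'BL': ([274.8, 286.1], [239.4, 246.8], [-255.0, 559.0], 125)}
-10 {'LL': ([245.2, 301.0], [211.7, 240.7], [-256.0, 653.0], 134), 'LR': ([234.4, 273.6], [221.1, 214.4], [-162.0, 646.0], 134), 'BL': ([276.6, 286.5], [241.2, 247.5], [-255.0, 555.0], 117)}
0 {'LL': ([250.2, 303.5], [216.5, 242.8], [-257.0, 643.0], 103), 'LR': ([239.4, 276.7], [225.8, 216.9], [-163.0, 636.0], 103), 'BL': ([280.7, 286.8], [245.1, 249.0], [-256.0, 543.0], 103)}
10 {'LL': ([256.5, 304.9], [222.5, 245.2], [-258.0, 628.0], 74), 'LR': ([245.7, 278.6], [231.6, 219.7], [-164.0, 621.0], 74), 'BL': ([285.3, 286.5], [249.5, 250.6], [-257.0, 529.0], 91)}
20 {'LL': ([263.9, 305.2], [229.5, 247.8], [-260.0, 608.0], 48), 'LR': ([253.0, 279.5], [238.3, 222.7], [-166.0, 600.0], 48), 'BL': ([290.2, 285.5], [254.2, 252.2], [-258.0, 513.0], 82)}
side
red [247.2 255.6] box [242, 255, 11, 3, 21]
red [268.2 276.7] box [259, 265, 20, 23, 244]
red [228.5 334.7] box [225, 330, 8, 10, 17]
top
```

Emit:
move_arm([
  [[0,0,0],0,-0.665],
  [[0,0,0],0,-0.665],
  [[0,0,0],0,-0.665],
])

```text
t: 40.48
eef_pos: [407.8, 180.1, 347.2]
tcp_rot: [3.141, -0.0, 1.303]
ft_force: [-0.6, 0.5, 0.4]
opening: 0.169
grip_force: 4.6
```

```bash
python3 -c "
from lip import *
C=look2((-5,5))
print('side');redmap(C[0],(225,258,330,340))
print('top');redmap(C[1],(200,212,300,260))"
```

```text
tcp un [-223.9  466.2] pos [407.8 180.1 347.2] F [-0.6  0.5  0.4] M [ 0.03 -0.04  0.09] yaw 1.303 g 4.6 0.1689 t 40.4833
side 0.75 987 [[292, 260], [291, 285], [265, 303], [256, 285], [255, 278], [276, 262]]
-5 {'LL': ([247.6, 302.4], [214.0, 241.8], [-257.0, 649.0], 118), 'LR': ([236.8, 275.3], [223.3, 215.7], [-163.0, 642.0], 118), 'BL': ([278.6, 286.8], [243.1, 248.3], [-255.0, 549.0], 109)}
5 {'LL': ([253.2, 304.4], [219.4, 244.0], [-258.0, 636.0], 88), 'LR': ([242.5, 277.9], [228.6, 218.3], [-164.0, 629.0], 88), 'BL': ([282.9, 286.8], [247.2, 249.8], [-256.0, 536.0], 97)}
side
red [240.  294.8] box [233, 287, 15, 16, 115]
red [298.8 288. ] box [298, 287, 3, 3, 4]
red [248.8 305.3] box [243, 297, 13, 17, 119]
red [241. 310.] box [237, 306, 9, 9, 65]
red [228.5 334.9] box [225, 330, 8, 10, 17]
top
red [225.1 221.3] box [222, 218, 7, 7, 38]
red [215.5 223.9] box [212, 221, 8, 7, 39]
red [222.3 230.9] box [219, 228, 7, 7, 39]
red [211.1 233.8] box [208, 232, 7, 5, 32]
red [217.8 243. ] box [215, 240, 7, 7, 34]
```

Emit:
move_arm([
  [[0,0,0],0,-0.7],
  [[0,0,0.4],0,-0.75],
  [[0,0,1],0,-0.8],
  [[0,0,1],0,-0.8],
  [[0,-0.5,0.4],0,-0.8],
  [[0,-1,0],-1,-0.8],
  [[0.1,-1,0],-1,-0.8],
  [[0.1,-1,0],-1,-0.8],
  [[0.1,-1,0],-1,-0.8],
  [[0.1,-1,0],-1,-0.8],
  [[0.1,-1,0],-1,-0.8],
  [[0.1,-0.8,0],-1,-0.8],
  [[0.1,0,-0.5],-1,-0.8],
  [[0,0,-1],-1,-0.8],
  [[0,0,-1],-1,-0.8],
  [[0,0,-1],-1,-0.8],
  [[0,0,-0.3],-1,-0.8],
  [[0,0,0],-1,-0.8],
  [[0,0,0],-1,-0.8],
])

```text
t: 42.27
eef_pos: [428.8, -39.0, 316.2]
tcp_rot: [-3.141, 0.002, 0.179]
ft_force: [-0.3, -0.5, -0.7]
opening: 0.167
grip_force: 30.0
```

```bash
python3 -c "
from lip import *
C=look2((10,20,30))
print('top');redmap(C[1],(200,212,300,260));d=cut_out('bowl_floor',C[1])[0];cs,_=cv2.findContours(d['region'].astype(np.uint8),0,1);e=cv2.fitEllipse(max(cs,key=cv2.contourArea));print(e,onz(C[1],e[0],54))
for u in((225.1,221.3),(215.5,223.9),(222.3,230.9),(211.1,233.8),(217.8,243)):print(onz(C[1],u,20).round())"
```

```text
tcp un [-162.3  254.9] pos [428.8 -39.  316.2] F [-0.3 -0.5 -0.7] M [0.01 0.04 0.03] yaw 0.179 g 30.0 0.1674 t 42.2667
side 0.72 319 [[306, 222], [313, 214], [320, 210], [331, 222], [332, 226], [329, 230], [324, 230], [309, 225]]
top 0.43 51 [[340, 210], [329, 207], [339, 205]]
10 {'LL': ([300.2, 216.6], [313.9, 201.6], [-31.0, 356.0], 43), 'LR': ([316.9, 199.6], [339.7, 197.9], [3.0, 268.0], 43), 'BL': ([323.8, 227.2], [320.3, 227.2], [-120.0, 312.0], 60)}
20 {'LL': ([304.9, 223.6], [314.8, 208.5], [-50.0, 348.0], 17), 'LR': ([321.3, 206.5], [340.4, 204.8], [-16.0, 261.0], 17), 'BL': ([327.4, 231.0], [320.9, 232.0], [-134.0, 306.0], 51)}
30 {'LL': ([310.3, 230.5], [315.9, 216.1], [-73.0, 340.0], -5), 'LR': ([326.5, 213.3], [341.2, 212.4], [-39.0, 252.0], -5), 'BL': ([331.3, 234.6], [321.6, 237.0], [-150.0, 300.0], 45)}
top
red [217.2 230.3] box [211, 219, 14, 26, 202]
((221.37843322753906, 231.3035888671875), (41.801116943359375, 43.675655364990234), 47.879783630371094) [455.935 357.707  54.   ]
[498. 354.  20.]
[487. 388.  20.]
[462. 362.  20.]
[451. 401.  20.]
[418. 375.  20.]
```

Emit:
move_arm([
  [[0,0,-0.5],0,-0.68],
  [[0,0,-0.5],0,-0.675],
  [[0,0,-0.5],0,-0.675],
  [[0,0,-0.5],0,-0.675],
  [[0,0,-0.3],0,-0.675],
  [[0,0,0],0,-0.665],
  [[0,0,0],0,-0.5],
  [[0,0,0],0,-0.2],
  [[0,0,0],0,0],
  [[0,0,0.5],0,0],
  [[0,0,1],0,0],
  [[0,0,1],0,0],
  [[-0.5,-1,1],0,0],
  [[-0.5,-1,0.5],0,0],
  [[0,-1,0],0,0],
  [[0,-1,0],0,0],
  [[0,0,0],0,0],
])

```text
t: 43.93
eef_pos: [399.9, -160.1, 367.2]
tcp_rot: [3.138, -0.003, 0.181]
ft_force: [-0.5, 0.6, -0.7]
opening: 0.501
grip_force: 0.0
```

Run:
```python
from lip import *
C=look2(())
a,b=C
R=[]
print('bowl');redmap(b,(200,212,300,260));print("bin");redmap(b,(385,205,440,280))
print([ (d["at"],round(d["confidence"],2)) for d in search_frame("bin_tab",b)], [(d["at"],round(d["confidence"],2)) for d in search_frame("cup1_mid",b)])
```

```text
tcp un [-168.1  130.4] pos [ 399.9 -160.1  367.2] F [-0.5  0.6 -0.7] M [ 0.05  0.03 -0.04] yaw 0.181 g 0.0 0.5013 t 43.9333
side 0.61 711 [[301, 221], [308, 212], [316, 207], [333, 214], [348, 225], [349, 230], [321, 234]]
top 0.62 784 [[338, 198], [341, 223], [338, 253], [335, 254], [320, 226], [315, 202]]
bowl
red [217.3 228.1] box [211, 219, 14, 19, 166]
red [216.5 241.2] box [213, 239, 8, 6, 34]
bin
[([415.8, 233.0], 0.75)] [([256.4, 193.1], 0.52)]
```

Run:
```python
from lip import *
np.set_printoptions(precision=1,suppress=True)
a=read_camera("side");b=read_camera("top")
for n,u,v in(("LL",(314.5,202),(300.5,221)),("LR",(338.7,198),(316.5,206.3)),("tail",(336.7,254),(349.5,228))):print(n,tri(b,u,a,v))
L=onz(b,(314.5,202),1);R=onz(b,(338.7,198),1);h=np.arctan2((R-L)[0],-(R-L)[1]);M=(L+R)/2
x,y=M[:2]-142*np.array([np.cos(h),np.sin(h)])
for p in((142,47,0),(142,-47,0),(42,38,0),(42,38,38),(42,-38,38),(-52,0,95)):
    W=(x+np.cos(h)*p[0]-np.sin(h)*p[1],y+np.sin(h)*p[0]+np.cos(h)*p[1],p[2]);print(p,proj(a,W),proj(b,W))
g=b["image"];print([search_frame("tomato1_center",b)[i]["at"] for i in range(len(search_frame("tomato1_center",b)))])
```

```text
LL (array([581.7,  33.6,   6.5]), np.float64(2.682053735763527))
LR (array([600.6, -56.3,  -6.2]), np.float64(7.069360212850632))
tail (array([395.4, -43.6,  96.5]), np.float64(25.027024450581575))
(142, 47, 0) [299.3 221.9] [314.  202.1]
(142, -47, 0) [315.2 204.9] [339.2 198. ]
(42, 38, 0) [322.9 234.7] [320.9 228.2]
(42, 38, 38) [322.9 229.1] [320.8 226.5]
(42, -38, 38) [335.8 214.4] [341.8 223. ]
(-52, 0, 95) [352.7 226.9] [336.2 248.8]
[[211.2, 226.3]]
```

Run:
```python
from lip import *
b=read_camera("top");g=b["image"].mean(2).astype(int)
r=cv2.imread("pics/d.png");
for y in range(250,264,2):print(y,g[y,392:420].tolist())
print("tab tip expected",[proj(b,(U[0]+uc*u,U[1]+us*u,z)).round(1) for u,z in((-146,60),(-162,64),(-176,71))])
m=cut_out("bin_tab",b)
for d in m:print(d["confidence"],d["at"],cv2.boundingRect(d["region"].astype(np.uint8)))
```

```text
250 [52, 59, 60, 58, 58, 59, 61, 56, 53, 63, 75, 89, 110, 129, 132, 132, 132, 134, 131, 135, 132, 132, 133, 134, 133, 132, 136, 130]
252 [59, 57, 59, 60, 59, 59, 72, 104, 128, 143, 148, 150, 145, 147, 148, 145, 140, 140, 138, 136, 134, 134, 132, 134, 136, 136, 132, 133]
254 [63, 59, 60, 60, 60, 70, 102, 139, 155, 156, 154, 154, 153, 152, 151, 153, 154, 152, 153, 151, 143, 140, 138, 139, 135, 136, 136, 132]
256 [63, 63, 61, 62, 70, 82, 106, 146, 155, 156, 155, 156, 155, 158, 155, 156, 156, 155, 154, 141, 112, 112, 115, 118, 122, 133, 139, 140]
258 [66, 66, 65, 71, 81, 90, 114, 144, 155, 157, 154, 159, 155, 157, 156, 158, 154, 157, 151, 131, 98, 88, 89, 85, 88, 89, 91, 91]
260 [69, 68, 70, 82, 83, 83, 96, 118, 130, 140, 145, 148, 147, 151, 155, 156, 158, 155, 145, 118, 95, 84, 83, 87, 85, 85, 85, 86]
262 [68, 73, 79, 83, 84, 84, 80, 83, 85, 90, 87, 89, 95, 104, 117, 118, 119, 127, 126, 102, 87, 84, 87, 85, 82, 86, 85, 86]
tab tip expected [array([406. , 253.9]), array([405.4, 258.3]), array([404.9, 262.1])]
0.79 [414.9, 233.1] (396, 212, 36, 51)
```

```bash
python3 -c "
from cell import env
print(env.job_done())"
```

```text
the job is handed in; nothing more can be done
None
```

I've handed the job in at about 44 s of the 72 s. As far as the camera images show, all five tomatoes are in the black bowl, the bowl hasn't moved, the bin is still fully tipped, and the scoop lies flat on the counter. The first scoop came up empty, with the tomatoes still in the bin; I laid the scoop down, regripped it nearer the end of the handle, and the second scoop took them. I didn't measure the cups again at the end, and the hand-in call returned no verdict.

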